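# Load, close and switch on the tea-infuser steriliser

## Task

Put every steel tea-infuser stick from the wooden drying block upright into the wells of the steriliser, one to a well. Then set the aluminium cover on the threaded neck with its handle bar parallel to the machine's long front, let it rest there, turn it backwards (anticlockwise from above) until it drops into the thread, and screw it down clockwise until it sits fully home on the shoulder. Last, put the key fully into the switch, turn it clockwise to its stop and leave it there; do not disturb the other crockery.

Things in the scene. Friction and masses are not known exactly. Their poses are not given: they have to be found in the camera images.
- machine: Fixed steriliser. Origin: centre of its underside on the shelf; z up, its long (y) side 300 mm, front faces its -x. White base 150 x 300 x 30 mm high. A steel canister (radius 65 mm) stands on it at y = +75 mm and a switch console (100 x 90 mm, top at 75 mm) at y = -95 mm.
- neck (a point): Centre of the canister's mouth, at rim height (110 mm above the shelf), axes as the machine's. The neck (radius 50 mm) carries a coarse two-start right-hand thread out to radius 56 mm, lead 14 mm a turn. Everything about the thread repeats every 180 degrees.
- thread (a point): Neck axis, level with the thread's top. Cover set on with its bar along the machine's y: its lugs rest on the thread, cover_bar about 79 mm above this point. Turned anticlockwise it climbs 2 mm, and after 65 to 90 degrees the lugs fall 8 mm through two gaps; upright stops there prevent turning farther. Clockwise from the first place the stops block it. It must be free to rise and fall as it turns.
- shoulder (a point): Neck axis, level with the flat shoulder (radius 65 mm) below the thread, 18 mm below the rim. Once dropped (cover_bar about 89 mm above this point), turning the cover 90 to 125 degrees clockwise brings its edge down on the shoulder: cover_bar 85 mm above this point. A hard stop follows about 35 degrees beyond. Fingers closed loosely round the bar (5 mm play) turn it well.
- well0 (a point): Centre of the mouth of a round well, 26 mm wide and 55 mm deep, at rim height (110 mm above the shelf), 33 mm from the neck's axis, one of four. A stick standing in it has its mid-point 7.5 mm below this point and stands 40 mm proud.
- well1 (a point): Centre of the mouth of a round well, 26 mm wide and 55 mm deep, at rim height (110 mm above the shelf), 33 mm from the neck's axis, one of four. A stick standing in it has its mid-point 7.5 mm below this point and stands 40 mm proud.
- well2 (a point): Centre of the mouth of a round well, 26 mm wide and 55 mm deep, at rim height (110 mm above the shelf), 33 mm from the neck's axis, one of four. A stick standing in it has its mid-point 7.5 mm below this point and stands 40 mm proud.
- well3 (a point): Centre of the mouth of a round well, 26 mm wide and 55 mm deep, at rim height (110 mm above the shelf), 33 mm from the neck's axis, one of four. A stick standing in it has its mid-point 7.5 mm below this point and stands 40 mm proud.
- stick0_mid (a point): Middle (half-way up) of a plain stainless tea-infuser stick, a cylinder 22 mm across and 95 mm long, z along it, upright at the start in a 25 mm hole of the drying block with 70 mm above the block; 50 g. None if absent.
- stick1_mid (a point): Middle (half-way up) of a plain stainless tea-infuser stick, a cylinder 22 mm across and 95 mm long, z along it, upright at the start in a 25 mm hole of the drying block with 70 mm above the block; 50 g. None if absent.
- stick2_mid (a point): Middle (half-way up) of a plain stainless tea-infuser stick, a cylinder 22 mm across and 95 mm long, z along it, upright at the start in a 25 mm hole of the drying block with 70 mm above the block; 50 g. None if absent.
- stick3_mid (a point): Middle (half-way up) of a plain stainless tea-infuser stick, a cylinder 22 mm across and 95 mm long, z along it, upright at the start in a 25 mm hole of the drying block with 70 mm above the block; 50 g. None if absent.
- rack: Fixed wooden drying block 130 x 130 x 30 mm, origin under its centre; four holes 25 mm deep at x, y = +-27 mm.
- cover_bar (a point): Middle of the black handle bar on the loose aluminium screw cover (126 mm across, 100 mm high over all, 220 g, mouth down). Bar along x: 64 mm long, 14 thick (y), 30 high; this point is on the cover's axis, 85 mm above its lower edge, 15 mm above its flat top. Hollow, mouth radius 60 narrowing to 58 mm, two lugs inside under the bar's ends. Half a turn makes no difference.
- key_grip (a point): Middle of the key's black grip, 12 mm thick (x), 48 mm wide (y), 36 mm high; below the grip a steel blade 8 mm (x) by 18 mm (y), 28 mm long, points to -z, so that its tip is 46 mm below this point. Loose, 60 g; at the start upright in the rest. Half a turn makes no difference.
- key_rest: Fixed wooden block 60 x 70 x 30 mm that holds the key upright in a 14 x 24 mm slot; origin under its centre.
- switch_slot (a point): Centre of the mouth of the key slot in the switch barrel (105 mm above the shelf, turns with the barrel, z up). Slot 11 mm (x) by 21 mm (y), 30 mm deep. Key fully in: key_grip 18 mm above this point.
- switch (a joint): Angle of the switch barrel, rad: grows clockwise seen from above; off near 0, on at its stop at 1.15. Stays where it is left, turns with about 0.06 N m.
- kettle: Aluminium kettle, 150 mm wide, 200 mm high; bystander, leave alone. Origin: centre of its underside.
- saucer_a: White ceramic saucer, 112 mm across, 15 mm high; bystander. Origin: centre of its underside.
- saucer_b: White ceramic saucer, 112 mm across, 15 mm high; bystander. Origin: centre of its underside.
- sugar_bowl: Clear glass sugar bowl with its lid, 96 mm wide, 102 mm high; bystander. Origin: centre of its underside.
- spoon_holder: Stainless teaspoon holder, 70 mm wide, 150 mm high with spoons; bystander. Origin: centre of its underside.
- cup: Green ceramic cup, 80 mm wide, 85 mm high, handle to its +y; bystander. Origin: centre of its underside.
Things that resemble listed ones, but are neither listed nor needed, are in the scene too. Leave any pink look-alike of the part that bears cover_bar alone.

How it is judged (in metres and radians):
On the way, in this order (a step that is already met when the one before it is completed fails the run):
1. every stick stands in a well (horizontal distance between each of stick0_mid, stick1_mid, stick2_mid, stick3_mid and neck below 0.043 m and z of each of stick0_mid, stick1_mid, stick2_mid, stick3_mid in the frame of neck below 0.002 m and angle between each of stick0_mid, stick1_mid, stick2_mid, stick3_mid's own z axis and vertical below 0.15 rad), for 0.2 s.
2. the cover rests level on top of the thread (horizontal distance between cover_bar and neck below 0.006 m and angle between cover_bar's own z axis and vertical below 0.06 rad and z of cover_bar in the frame of neck between 0.0735 and 0.081 m and contact force between cover and machine above 0.3 N), for 0.2 s.
3. the cover, turned back, has dropped into the thread (horizontal distance between cover_bar and neck below 0.006 m and angle between cover_bar's own z axis and vertical below 0.06 rad and z of cover_bar in the frame of neck below 0.0728 m), for 0.2 s.
4. the cover is screwed down on the shoulder (horizontal distance between cover_bar and neck below 0.006 m and angle between cover_bar's own z axis and vertical below 0.06 rad and z of cover_bar in the frame of neck below 0.0683 m), for 0.2 s.
5. the key is in and the switch is turned on (horizontal distance between key_grip and switch_slot below 0.007 m and z of key_grip in the frame of switch_slot below 0.023 m and angle between key_grip's own z axis and vertical below 0.15 rad and value of joint switch above 1 rad), for 0.2 s.
At the end, for the whole second after the job is handed in: Every stick present stands in a well (mid-point below rim height + 2 mm, within 43 mm of the neck's axis, tilt under 0.15 rad); the cover is down on the shoulder (within 1.3 mm, 6 mm sideways, 0.06 rad); the key is in its slot (within 5 mm of full depth) and the switch is past 1.0 rad; all at rest (all of step 1 and all of step 4 and all of step 5 and linear speed of each of cover, key below 0.02 m/s); the robot touches nothing.
It fails at once if a bystander (kettle, saucer, sugar bowl, spoon holder or cup) is shoved more than 30 mm (distance of any of kettle, saucer_a, saucer_b, sugar_bowl, spoon_holder, cup from where it was at the start of the episode above 0.03 m).
Of stick0, stick1, stick2, stick3 only 2 to 4 are there at a start; the rules pass over those that are not, and their reading is None.
At some moment in a run one of cover may be knocked a few centimetres aside while the robot is not near it.
It also fails if it takes over 210 s, if anything falls off the work surface, if the arm or the gripper's body presses on something with over 40 N, if the wrist force passes 120 N, or if a joint passes its speed limit or range.

## Robot

A 6-joint arm with a two-finger parallel gripper is mounted at the origin on the work surface. World frame = base frame: x ahead of the robot, y to its left, z up, the work surface at z = 0. Lengths are in mm, angles in degrees, forces in N, time in s.
With the tool pointing down it reaches from about 350 to 775 mm from the base axis. Payload 5.5 kg.
Tool frame: the origin (TCP) lies midway between the tips of the shut fingers; the grasp point (between the pads) lies 19 mm behind it; z points along the fingers, x is the direction in which the jaws open and shut, and the axes are right-handed (so a half turn about z gives the same grasp; the last joint's range is limited). The gripper opens to 85 mm and grips with 20 to 120 N. Pads are 22 mm wide; open, the fingers measure 114 mm over their backs; the gripper's body (76 mm by 85 mm) begins 54 mm behind the grasp point. The pads swing forward as they close: fully open they stand 13 mm farther back than shut.
Start: joints at [57.662, 17.945, 2.641, 74.691, 0, 82.002], TCP at [237.009, 523.926, 231.323] pointing down, gripper open.
Joint ranges: [-158.12, 158.12], [-49.38, 96.58], [-58.88, 72.47], [-126.05, 133.96], [-84.25, 85.87], [-180, 180]. Speed limits (degrees/s): [147.25, 147.25, 180, 180, 180, 180].

## Interface

Orientations are given as [roll, pitch, yaw] about the fixed x, y, z axes, in that order (R = Rz(yaw) Ry(pitch) Rx(roll)).
In Python, from bench import r, imaging gives the robot as it stands.
- The arm moves only by the shell command python3 -m creep 'ROWS' [FORCE]. ROWS is JSON, a list of rows, each a list of 3 entries, a list of its own where there are three numbers: the finger opening in cm, from 0 to 8.54, then the shift along the tool's x, y, z in cm, then the turn about the tool's z in rad. A call has 1 to 8 rows; each row shifts and turns the commanded pose from where the row before left it, along the tool's axes as they then stand; what a row does not reach is not made up. A row lasts 1/12 s, in which the tool goes at most 41.7 mm and 7.16 degrees, less where a joint would pass 70% of its speed; a pose out of reach is approached as far as the arm can. A call with a gripper value outside its range is refused whole. The fingers move at their own pace and stop on an object; FORCE is the grip in N (left out, the last holds). Time passes only in rows, so rows that do not move let the fingers close. It gives the time, the measured TCP pose, the force and the opening at its end, in the units of the state.
- r.get_obs(): the state, without advancing time (a new reading comes with each control period).
- imaging.camera(name): name is "side" or "top"; returns the picture (400x640x3 uint8, red, green, blue); there is no depth.
- imaging.camera_params(name): a dict with "fx", "fy", "cx", "cy" (pixels), "distortion" ([k1, k2, p1, p2, k3] as OpenCV has them; the pictures are not rectified), "world_to_cam" (4x4, takes a point from world to camera coordinates). Camera axes: x right, y up, looking along -z (the intrinsics and any distortion apply to the point x, -y, -z); pixel columns grow to the right and rows downward; lengths in mm; the calibration is good to about 2 mm. A picture is of the moment at which its call begins. camera_params takes no time and is no camera call.
- r.hand_in(): hands the job in, once; it reports no verdict.
Trained networks look in the newest picture that a camera, given by its name, has taken for a name from the list of things; names that differ only in an ending like _2 or _b are one class to them, and where a whole thing is asked for, a point or a joint stands for the part that bears it (a point fixed in the world has none). Each returns a list of dicts, best first, with "score" (0 to 1); they miss things now and then, are a little off and sometimes report something else, mostly with a low value. They report only what shows in the picture. A call takes as long as a camera call. They do not tell look-alikes from the thing itself.
- imaging.find_in(camera, query): "bbox" ([left, top, right, bottom] in pixels, round what is visible of it).
- imaging.outline_of(camera, query): "pixels" (400x640 bool, what is visible of it) and "bbox" ([left, top, right, bottom] in pixels, round what is visible of it).
The state is a dict: "t": time; "joint_pos": joint angles; "qd": joint speeds; "joint_torque": joint torques, N m; "eef_pos": TCP position; "ee_rot": TCP orientation; "contact_force": force on the tool from outside, world axes, zero at the start; "torque": the same for the moment, N m; "finger_gap": finger opening in mm.
Only numpy, scipy, OpenCV 4.12 (cv2) and the standard library are available. Lean on these libraries where they do the work, as an engineer would, in place of code of your own. Each camera call takes 0.05 s, during which the arm holds its last target.

## Working session

There is one attempt and no reset: what is moved stays moved. The work goes in short steps, Python scripts to look and compute and a shell command to move; the robot and the scene stay as the last step left them, time stands still between calls to the robot, and variables do not carry over. Pictures are saved under pics/ and viewed, and the job is handed in when it is done.

```bash
ls; mkdir -p pics
python3 - <<'E'
from bench import r, imaging
import cv2
print(r.get_obs())
for n in ("side","top"):
    im=imaging.camera(n); cv2.imwrite(f"pics/{n}0.png",im[:,:,::-1])
    print(n,imaging.camera_params(n))
E
```

```text
pics
{'t': 0.0, 'joint_pos': array([ 5.76620666e+01,  1.79925489e+01,  2.57665417e+00,  7.46905348e+01,
       -2.35743059e-04,  8.19992897e+01]), 'qd': array([-0.01910771,  0.0370621 ,  0.11104561,  0.00061409, -0.02644465,
        0.11265523]), 'joint_torque': array([-8.12183607e-04, -4.80624354e+01,  2.98532796e+01,  1.94638758e-02,
       -1.55298671e-04, -5.26145953e-06]), 'eef_pos': array([236.71410601, 523.4514395 , 230.38925381]), 'ee_rot': array([-1.79985420e+02,  1.05426417e-01,  6.56627906e+01]), 'contact_force': array([-0.0331029 ,  0.7120087 , -0.27236581]), 'torque': array([ 0.00162478,  0.01117501, -0.06386825]), 'finger_gap': 85.40955058429984}
side {'fx': 439.04349973613165, 'fy': 439.04349973613165, 'cx': 316.19997442896744, 'cy': 198.26322920383612, 'distortion': array([-0.03311377,  0.        ,  0.        ,  0.        ,  0.        ]), 'world_to_cam': array([[ 9.96658861e-01, -8.16096096e-02, -3.31461404e-03,
        -5.64099063e+02],
       [ 5.72349541e-02,  6.68880213e-01,  7.41163559e-01,
        -1.61315803e+02],
       [-5.82689889e-02, -7.38876940e-01,  6.71316313e-01,
        -1.06204910e+03],
       [ 0.00000000e+00,  0.00000000e+00,  0.00000000e+00,
         1.00000000e+00]])}
top {'fx': 503.17284898318394, 'fy': 503.17284898318394, 'cx': 321.6228244833341, 'cy': 208.32724796821753, 'distortion': array([0.00819738, 0.        , 0.        , 0.        , 0.        ]), 'world_to_cam': array([[ 1.07992948e-02, -9.99941627e-01, -3.41927950e-04,
         3.93934076e+01],
       [ 9.99128475e-01,  1.07767235e-02,  4.03255810e-02,
        -5.76725045e+02],
       [-4.03195422e-02, -7.77117787e-04,  9.99186534e-01,
        -1.58168873e+03],
       [ 0.00000000e+00,  0.00000000e+00,  0.00000000e+00,
         1.00000000e+00]])}
```

View pics/side0.png

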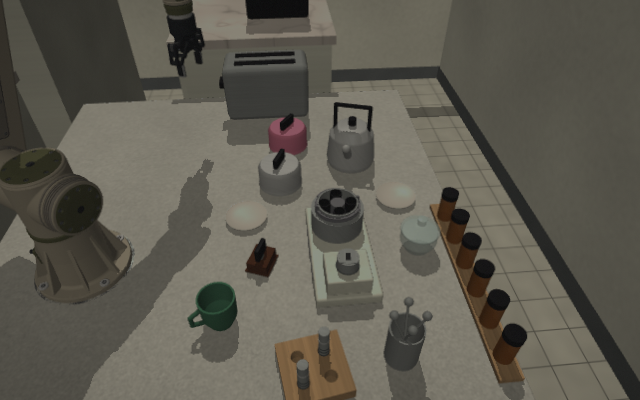

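View pics/top0.png

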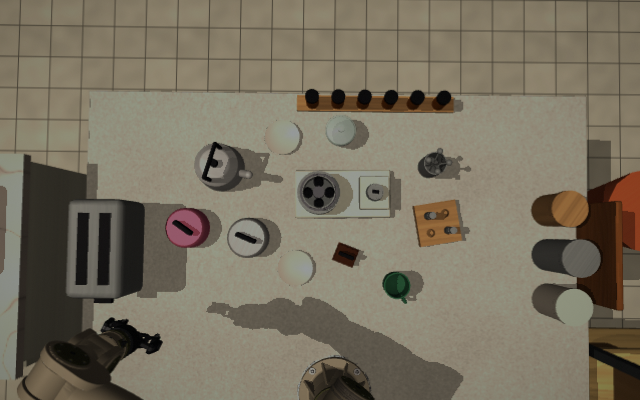

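```bash
cat > h.py <<'E'
import numpy as np, cv2
from bench import r, imaging
def P(n):
    p=imaging.camera_params(n); K=np.array([[p['fx'],0,p['cx']],[0,p['fy'],p['cy']],[0,0,1]])
    return K,np.array(p['distortion']),np.array(p['world_to_cam'])
F=np.diag([1,-1,-1.])
def proj(n,X):
    K,d,T=P(n); X=np.atleast_2d(np.array(X,float)); C=(X@T[:3,:3].T+T[:3,3])@F
    return cv2.projectPoints(C,np.zeros(3),np.zeros(3),K,d)[0][:,0]
def ray(n,uv):
    K,d,T=P(n); q=cv2.undistortPoints(np.array([[uv]],float),K,d)[0,0]
    D=T[:3,:3].T@(F@np.array([q[0],q[1],1.])); return -T[:3,:3].T@T[:3,3],D/np.linalg.norm(D)
def atz(n,uv,z):
    o,D=ray(n,uv); return o+D*(z-o[2])/D[2]
def tri(uvt,uvs):
    o1,d1=ray('top',uvt);o2,d2=ray('side',uvs)
    A=np.stack([d1,-d2],1); s=np.linalg.lstsq(A,o2-o1,rcond=None)[0]
    a=o1+s[0]*d1;b=o2+s[1]*d2; return (a+b)/2,np.linalg.norm(a-b)
def snap(n,name,crop=None,k=4):
    im=imaging.camera(n)
    if crop: l,t,R,b=crop; im=im[t:b,l:R]; im=cv2.resize(im,None,fx=k,fy=k,interpolation=cv2.INTER_CUBIC)
    cv2.imwrite(f"pics/{name}.png",im[:,:,::-1]); return im
E
python3 - <<'E'
from h import *
for n in ("top","side"):
    imaging.camera(n)
    for q in ["machine","rack","stick0_mid","cover_bar","key_grip","key_rest","switch_slot","switch","neck","well0"]:
        try:
            for d in imaging.find_in(n,q)[:5]:
                b=d['bbox']; print(n,q,round(d['score'],2),np.round(b,1), np.round([(b[0]+b[2])/2,(b[1]+b[3])/2],1))
        except Exception as e: print(n,q,e)
snap('top','t1',(290,160,470,280),4)
snap('side','s1',(220,130,400,260),4)
print(r.get_obs()['t'])
E
```

```text
top machine 0.7 [294.8 169.8 390.2 220. ] [342.5 194.9]
top rack 0.94 [413.7 197.9 463.8 248.4] [438.8 223.2]
top rack 0.25 [262.1 119.5 300.3 159. ] [281.2 139.2]
top cover_bar 0.92 [169.  206.3 208.9 248. ] [189.  227.2]
top cover_bar 0.72 [225.4 219.4 270.2 260. ] [247.8 239.7]
top key_grip 0.57 [339.3 252.8 352.2 259.5] [345.8 256.2]
top key_rest 0.73 [335.1 241.1 358.6 268.4] [346.8 254.8]
top key_rest 0.67 [423.5 211.1 435.4 218.7] [429.4 214.9]
top switch_slot 0.63 [365.8 184.6 381.7 202.5] [373.8 193.6]
top switch_slot 0.19 [332.2 243.4 360.6 268.2] [346.4 255.8]
top switch 0.47 [365.5 182.5 382.4 199.7] [374.  191.1]
top neck 0.77 [296.9 172.1 392.1 218.7] [344.5 195.4]
top well0 0.91 [293.6 170.2 394.4 219.9] [344. 195.]
side machine 0.6 [398.2 214.2 437.5 258.6] [417.8 236.4]
side machine 0.56 [304.8 188.3 383.1 308.6] [344.  248.4]
side rack 0.57 [275.5 330.5 357.4 400. ] [316.4 365.2]
side stick0_mid 0.7 [246.5 245.  279.4 277.8] [263.  261.4]
side stick0_mid 0.69 [293.7 359.  311.7 392.1] [302.7 375.6]
side cover_bar 0.92 [262.1 146.8 303.8 197.2] [283. 172.]
side cover_bar 0.69 [269.1 116.  307.  155.7] [288.  135.8]
side key_grip 0.45 [253.4 237.2 268.5 260.1] [261.  248.6]
side key_rest 0.86 [247.7 247.5 279.2 276.8] [263.4 262.2]
side switch_slot 0.62 [335.7 249.7 359.7 274.2] [347.7 262. ]
side switch 0.78 [340.7 248.3 357.8 272.8] [349.2 260.6]
side neck 0.96 [307.  187.4 385.2 310.2] [346.1 248.8]
side well0 0.88 [306.7 188.4 383.3 307.7] [345. 248.]
1.3
```

Run:
```python
from h import *
snap('side','s2',(230,310,430,400),4)
snap('top','t2',(160,180,310,290),5)
```

```text
(no output)
```

View pics/t1.png

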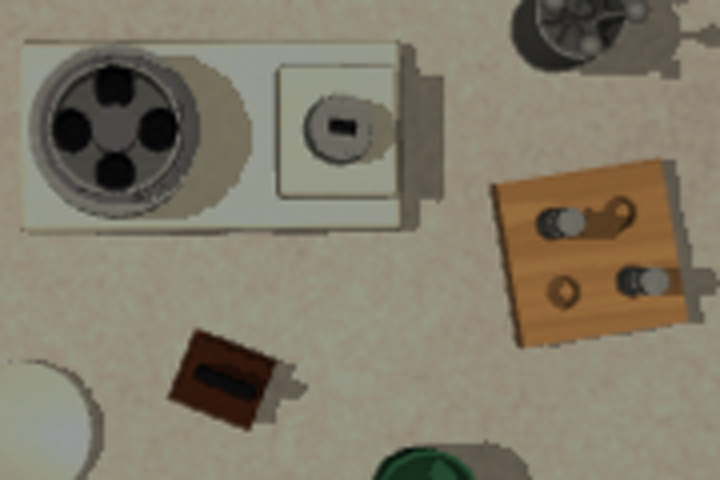

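View pics/s1.png

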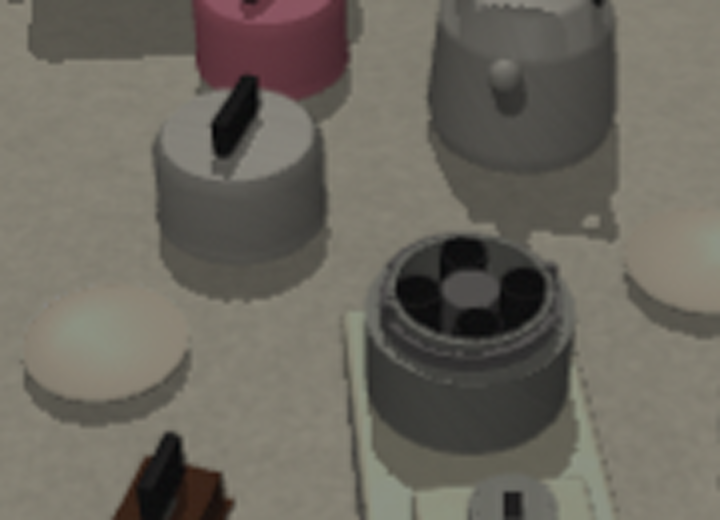

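View pics/s2.png

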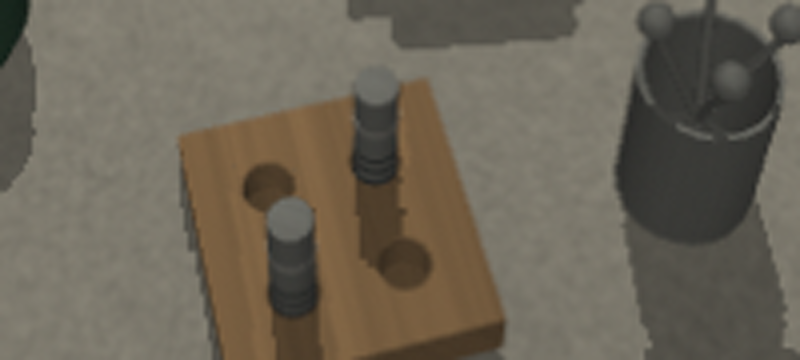

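View pics/t2.png

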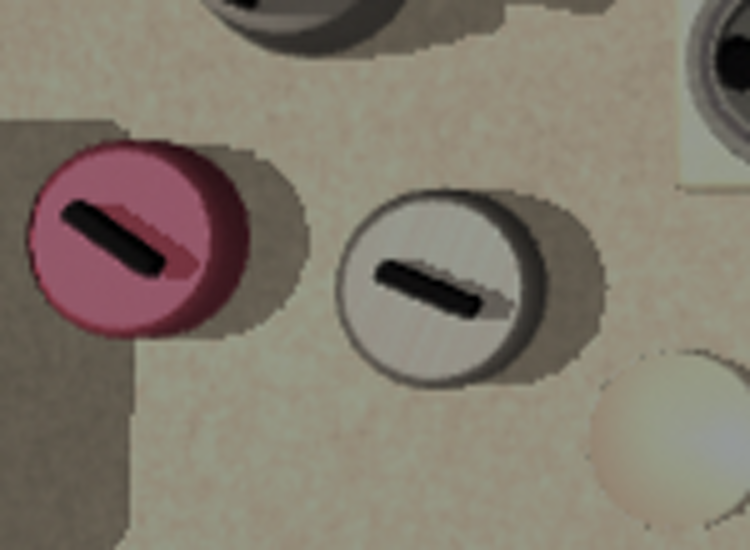

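Run:
```python
from h import *
def o(c,x,y,k=4): return (c[0]+(x+.5)/k-.5, c[1]+(y+.5)/k-.5)
T1=(290,160);S1=(220,130);S2=(230,310);T2=(160,180)
print("wells")
W=[]
for a,b in [((115,85),(462,253)),((72,130),(418,294)),((157,130),(522,288)),((115,172),(476,322))]:
    p=atz('top',o(T1,*a),110); q=atz('side',o(S1,*b),110); print(p.round(1),q.round(1),tri(o(T1,*a),o(S1,*b))); W.append((p+q)/2)
W=np.array(W); print(W.mean(0)); c=W.mean(0); print(np.linalg.norm(W-c,axis=1),np.degrees(np.arctan2(*(W-c)[:,[1,0]].T)))
print("sticks tops z100")
for a,b in [((571,222),(377,86)),((655,281),(291,219))]:
    print(atz('top',o(T1,*a),100).round(1),atz('side',o(S2,*b),100).round(1))
print("switch z105")
print(atz('top',o(T1,342,127),105).round(1), atz('side',o(S1,513,512),105))
print("key")
print(atz('top',o(T1,228,380),30-28+64).round(1), )
print("cover top bar z100"); 
for a in [(378,270),(480,303),(429,287)]: print(atz('top',o(T2,*a,5),100).round(1))
print("base corners z30")
for a in [(22,42),(400,42),(400,230),(22,230)]: print(atz('top',o(T1,*a),30).round(1))
print("cons corners z75")
for a in [(278,65),(398,65),(394,197),(278,197)]: print(atz('top',o(T1,*a),75).round(1))
print("rack corners z30")
for a in [(492,184),(660,158),(690,322),(521,347)]: print(atz('top',o(T1,*a),30).round(1))
```

```text
wells
[654.   56.1 110. ] [620.5  86.2 110. ] (array([633.91941379,  56.7832305 , 136.99215379]), np.float64(34.90400285185904))
[620.1  87.7 110. ] [589.8  51.3 110. ] (array([608.13646262,  89.21342945,  75.19824209]), np.float64(28.872181416188386))
[620.8  24.5 110. ] [653.1  51.2 110. ] (array([633.23025608,  23.16355411, 136.6047717 ]), np.float64(28.922536729640125))
[589.2  55.4 110. ] [621.7  24.  110. ] (array([608.29457997,  53.80317158,  82.0511391 ]), np.float64(35.525986471133784))
[621.12785839  54.53499109 110.        ]
[23.11973097 22.0463647  22.96707987 21.60156463] [  45.85279543  137.31699048  -46.57749549 -136.55430924]
sticks tops z100
[ 555.9 -285.6  100. ] [ 557.1 -287.2  100. ]
[ 512.6 -348.2  100. ] [ 513.4 -349.3  100. ]
switch z105
[ 624.9 -113.6  105. ] [ 624.71898274 -118.82309495  105.        ]
key
[433.7 -32.1  66. ]
cover top bar z100
[494.4 302.6 100. ]
[475.4 241.4 100. ]
[484.6 272.  100. ]
base corners z30
[694.7 130.1  30. ]
[ 697.8 -166.5   30. ]
[ 550.3 -167.3   30. ]
[547.1 128.2  30. ]
cons corners z75
[673.9 -67.7  75. ]
[ 674.9 -159.1   75. ]
[ 574.2 -156.6   75. ]
[573.3 -68.5  75. ]
rack corners z30
[ 587.1 -239.1   30. ]
[ 608.8 -370.4   30. ]
[ 481.  -393.8   30. ]
[ 460.1 -262.1   30. ]
```

```bash
cat >> h.py <<'E'
def plan(x=None,y=None,z=None,yaw=None,n=None):
    s=r.get_obs(); p=s['eef_pos']; R=s['ee_rot']; a=np.radians(R[2])
    t=np.array([p[i] if v is None else v for i,v in enumerate((x,y,z))]); d=t-p
    tx=np.array([np.cos(a),np.sin(a),0]);ty=np.array([np.sin(a),-np.cos(a),0])
    D=np.array([d@tx,d@ty,-d[2]])/10
    dy=0 if yaw is None else -((yaw-R[2]+180)%360-180)
    m=max(int(np.ceil(np.linalg.norm(D)/4.0)),1); k=max(int(np.ceil(abs(dy)/7)),1)
    print('t',round(s['t'],2),'pos',p.round(1),'rpy',R.round(2),'F',np.round(s['contact_force'],1),'gap',round(s['finger_gap'],1))
    print('shift cm',D.round(2),'rows',m,'each',(D/m).round(3),'| turn rad',round(np.radians(dy),4),'rows',k,'each',round(np.radians(dy)/k,4))
E
python3 - <<'E'
from h import *
plan(556.3,-286.3,231,90)
imaging.camera('top')
for q in ['spoon_holder','kettle','cup','saucer_a','sugar_bowl']:
    for d in imaging.find_in('top',q)[:2]:
        b=d['bbox'];print(q,round(d['score'],2),atz('top',((b[0]+b[2])/2,(b[1]+b[3])/2),50).round())
E
```

```text
t 1.4 pos [237.  523.9 231.3] rpy [180.    -0.    65.66] F [ 0.3  0.4 -0.1] gap 85.1
shift cm [-6.066e+01  6.248e+01  3.000e-02] rows 22 each [-2.757e+00  2.840e+00  1.000e-03] | turn rad -0.4248 rows 4 each -0.1062
spoon_holder 0.84 [ 713. -307.   50.]
kettle 0.76 [703. 351.  50.]
cup 0.91 [ 332. -188.   50.]
saucer_a 0.63 [796. 168.  50.]
saucer_a 0.6 [394. 121.  50.]
sugar_bowl 0.89 [816. -12.  50.]
```

```bash
python3 -m creep '[[8.5,[-2.7,2.8,0],0],[8.5,[-2.7,2.8,0],0],[8.5,[-2.7,2.8,0],0],[8.5,[-2.7,2.8,0],0],[8.5,[-2.7,2.8,0],0],[8.5,[-2.7,2.8,0],0],[8.5,[-2.7,2.8,0],0],[8.5,[-2.7,2.8,0],0]]' 40
python3 -m creep '[[8.5,[-2.7,2.8,0],0],[8.5,[-2.7,2.8,0],0],[8.5,[-2.7,2.8,0],0],[8.5,[-2.7,2.8,0],0],[8.5,[-2.7,2.8,0],0],[8.5,[-2.7,2.8,0],0],[8.5,[-2.7,2.8,0],0],[8.5,[-2.7,2.8,0],0]]'
python3 -m creep '[[6,[-2.7,2.8,0],0],[6,[-2.7,2.8,0],0],[6,[-2.7,2.8,0],0],[6,[-2.7,2.8,0],0],[6,[0,0,2],-0.106],[6,[0,0,2],-0.106],[6,[0,0,2],-0.106],[6,[0,0,2],-0.106]]'
python3 -c "
from h import *
plan(556.3,-286.3,110,90)"
```

```text
t: 2.37
eef_pos: [352.3, 233.2, 231.6]
ee_rot: [180.0, -0.0, 65.7]
contact_force: [0.9, -0.4, -0.4]
finger_gap: 85.2
t: 3.03
eef_pos: [467.5, -56.4, 231.6]
ee_rot: [180.0, -0.0, 65.6]
contact_force: [0.4, 0.2, 0.6]
finger_gap: 84.8
t: 3.7
eef_pos: [524.7, -199.4, 150.3]
ee_rot: [180.0, -0.0, 90.2]
contact_force: [0.3, 1.0, -0.2]
finger_gap: 60.0
t 3.7 pos [ 524.7 -199.4  150.3] rpy [179.99  -0.    90.2 ] F [ 0.3  1.  -0.2] gap 60.0
shift cm [-8.7   3.13  4.03] rows 3 each [-2.899  1.044  1.345] | turn rad 0.0035 rows 1 each 0.0035
```

```bash
python3 -m creep '[[6,[-2.9,1.04,0],0],[6,[-2.9,1.04,0],0],[6,[-2.9,1.04,0],0],[6,[0,0,1.5],0],[6,[0,0,0],0]]'
python3 -c "
from h import *
plan(556.3,-286.3,70,90)
snap('top','t3',(390,160,500,260),6);snap('side','s3',(250,270,400,400),4)"
```

```text
t: 4.12
eef_pos: [555.1, -287.0, 133.7]
ee_rot: [-179.9, -0.1, 89.8]
contact_force: [-1.4, 0.8, -0.4]
finger_gap: 60.0
t 4.12 pos [ 555.1 -287.   133.7] rpy [-1.7986e+02 -1.0000e-01  8.9830e+01] F [-1.4  0.8 -0.4] gap 60.0
shift cm [0.07 0.12 6.37] rows 2 each [0.034 0.06  3.183] | turn rad -0.0029 rows 1 each -0.0029
```

View pics/s3.png

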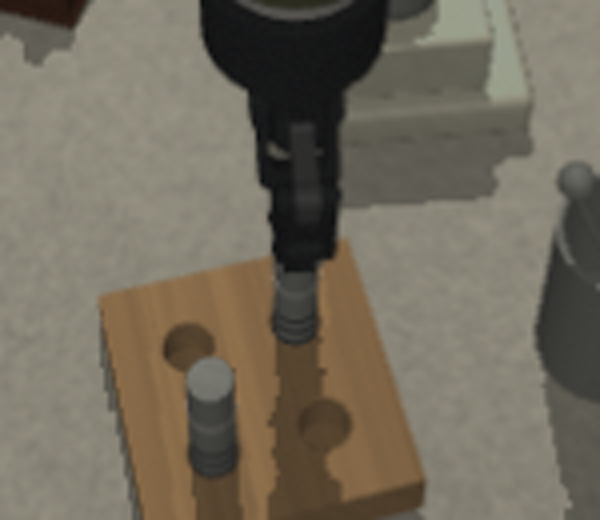

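The gripper is centred over the first stick (both near column 295 in the crop). I'll descend and grip.

```bash
python3 -m creep '[[6,[0.05,0.1,2],0],[6,[0,0,2],0],[6,[0,0,2.3],0],[6,[0,0,0],0],[2,[0,0,0],0],[1.5,[0,0,0],0],[1.5,[0,0,0],0],[1.5,[0,0,0],0]]' 40
python3 -m creep '[[1.5,[0,0,0],0],[1.5,[0,0,-1],0],[1.5,[0,0,-2],0],[1.5,[0,0,-3],0],[1.5,[0,0,-4],0],[1.5,[0,0,-4],0],[1.5,[0,0,0],0]]'
python3 -c "
from h import *
plan(654,55.3,210,90)"
```

```text
t: 4.88
eef_pos: [558.0, -286.0, 75.5]
ee_rot: [179.8, 0.1, 90.0]
contact_force: [-0.3, -0.7, 5.1]
finger_gap: 20.7
t: 5.47
eef_pos: [559.9, -287.6, 223.4]
ee_rot: [179.3, 0.5, 90.0]
contact_force: [0.5, -1.4, 0.5]
finger_gap: 20.6
t 5.47 pos [ 559.9 -287.6  223.4] rpy [179.33   0.46  89.95] F [ 0.5 -1.4  0.5] gap 20.6
shift cm [34.29  9.38  1.34] rows 9 each [3.81  1.042 0.149] | turn rad -0.0008 rows 1 each -0.0008
```

```bash
python3 -m creep '[[1.5,[2,0.6,0],0],[1.5,[3.8,1.1,0],0],[1.5,[3.8,1.1,0],0],[1.5,[3.8,1.1,0],0],[1.5,[3.8,1.1,0],0],[1.5,[3.8,1.1,0],0],[1.5,[3.8,1.1,0],0],[1.5,[3.8,1.1,0],0]]'
python3 -m creep '[[1.5,[3.6,0.8,0],0],[1.5,[1.9,0.3,0],0],[1.5,[0,0,0],0],[1.5,[0,0,0],0],[1.5,[0,0,0],0],[1.5,[0,0,0],0]]'
python3 -c "
from h import *
plan(654,55.3,210,90)
snap('top','t4',(270,130,400,230),6);snap('side','s4',(270,120,420,250),4)"
```

```text
t: 6.13
eef_pos: [640.3, 2.3, 214.1]
ee_rot: [179.9, 0.0, 89.9]
contact_force: [-0.1, -0.7, -0.8]
finger_gap: 20.5
t: 6.63
eef_pos: [651.0, 54.1, 213.5]
ee_rot: [180.0, 0.0, 89.9]
contact_force: [0.4, -0.0, -1.2]
finger_gap: 20.3
t 6.63 pos [651.   54.1 213.5] rpy [1.800e+02 2.000e-02 8.986e+01] F [ 0.4 -0.  -1.2] gap 20.3
shift cm [0.12 0.3  0.35] rows 1 each [0.116 0.304 0.353] | turn rad -0.0024 rows 1 each -0.0024
```

View pics/s4.png

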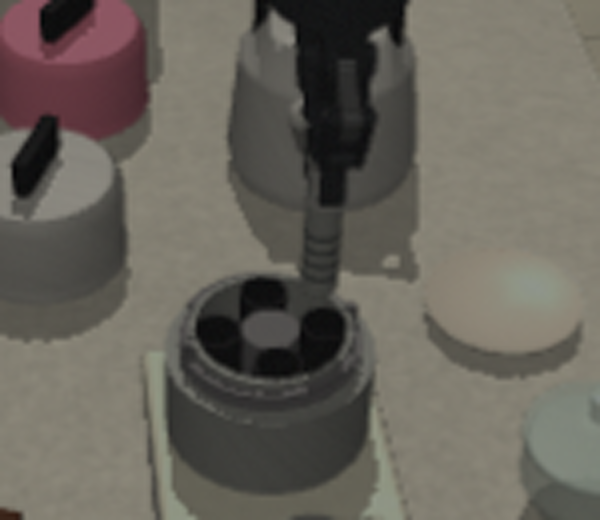

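View pics/t4.png

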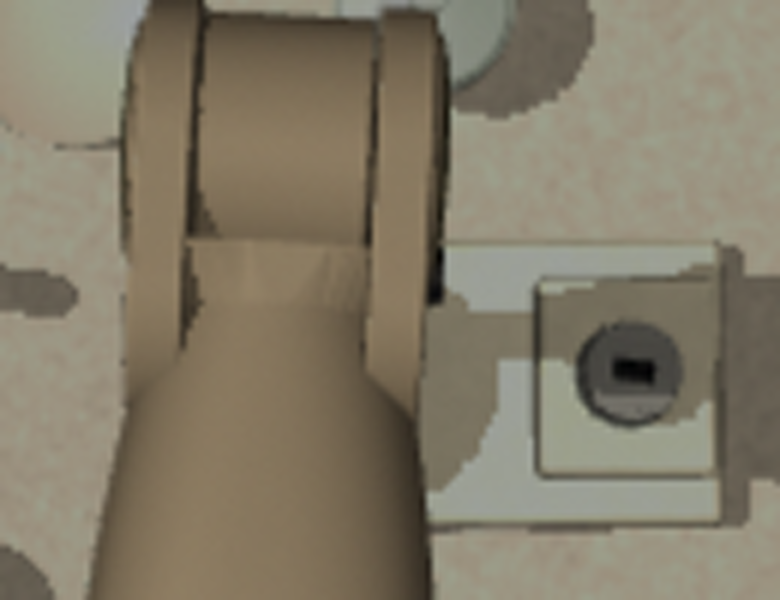

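Run:
```python
from h import *
def o(c,x,y,k=4): return (c[0]+(x+.5)/k-.5, c[1]+(y+.5)/k-.5)
for z in (139,143,147): print(z,atz('side',o((270,120),318,286),z).round(1))
q=proj('side',[[654,55,110],[651,54,143],[651,54,194.5]]); print((q-[270,120]+.5)*4-.5)
print(r.get_obs()['eef_pos'])
```

```text
139 [650.  57. 139.]
143 [649.2  52.5 143. ]
147 [648.4  48.  147. ]
[[322.66247779 323.71543973]
 [320.59945207 284.19261476]
 [324.88815446 216.76182662]]
[651.00838113  53.97389082 213.52648309]
```

```bash
python3 -m creep '[[1.5,[0.12,0.36,1],0],[1.5,[0,0,1],0],[1.5,[0,0,0.9],0],[1.5,[0,0,0],0],[1.5,[0,0,0.8],0],[1.5,[0,0,0],0],[1.5,[0,0,0],0]]'
python3 -c "
from h import *
plan(654,55.3,125.5,90)
snap('side','s5',(270,120,420,250),4)"
```

```text
t: 7.32
eef_pos: [654.3, 56.7, 175.7]
ee_rot: [-179.9, -0.0, 90.0]
contact_force: [0.3, 0.6, -0.3]
finger_gap: 20.6
t 7.32 pos [654.3  56.7 175.7] rpy [-1.7994e+02 -1.0000e-02  8.9950e+01] F [ 0.3  0.6 -0.3] gap 20.6
shift cm [-0.14 -0.03  5.02] rows 2 each [-0.071 -0.017  2.512] | turn rad -0.0008 rows 1 each -0.0008
```

View pics/s5.png

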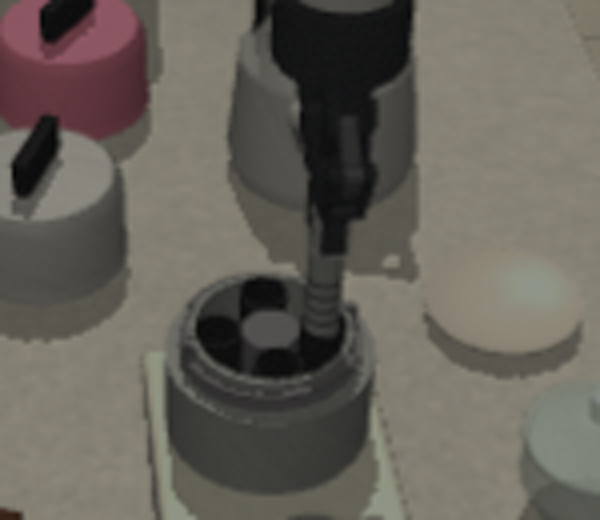

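The stick's lower end now sits inside the dark right-hand well at (322,325), with no force. I'll go on down.

```bash
python3 -m creep '[[1.5,[-0.05,0,1],0],[1.5,[0,0,1],0],[1.5,[0,0,1],0],[1.5,[0,0,1],0],[1.5,[0,0,0.6],0],[1.5,[0,0,0],0],[1.5,[0,0,0],0]]'
```

```text
t: 7.95
eef_pos: [654.4, 56.2, 129.6]
ee_rot: [-179.9, -0.0, 90.0]
contact_force: [0.4, -0.6, 0.3]
finger_gap: 20.8
```

Release and rise.

```bash
python3 -m creep '[[1.5,[0,0,0.3],0],[4.5,[0,0,0],0],[4.5,[0,0,0],0],[4.5,[0,0,0],0],[4.5,[0,0,-2],0],[4.5,[0,0,-3],0],[4.5,[0,0,-4],0],[5,[0,0,0],0]]'
python3 -c "
from h import *
plan(513,-348.7,210,90)
snap('side','s6',(270,120,420,250),4)"
```

```text
t: 8.62
eef_pos: [657.9, 56.2, 226.1]
ee_rot: [179.3, 0.0, 90.0]
contact_force: [1.4, -0.0, 1.8]
finger_gap: 50.0
t 8.62 pos [657.9  56.2 226.1] rpy [1.7929e+02 2.0000e-02 8.9960e+01] F [ 1.4 -0.   1.8] gap 50.0
shift cm [-40.5  -14.46   1.61] rows 11 each [-3.681 -1.315  0.147] | turn rad -0.0007 rows 1 each -0.0007
```

View pics/s6.png

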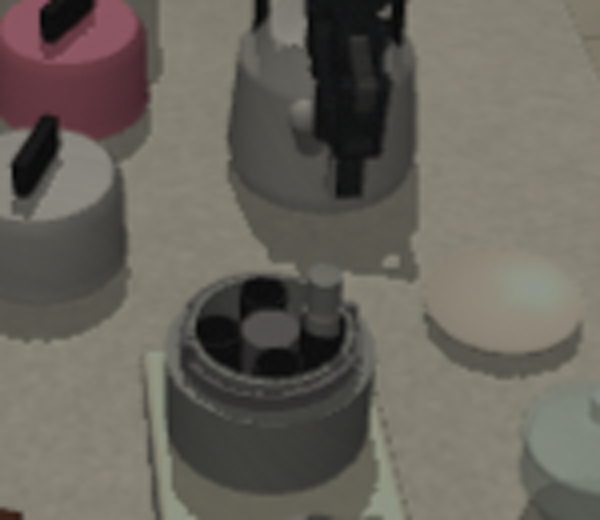

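The first stick stands in the right-hand well at (323,300). Next is the second stick.

```bash
python3 -m creep '[[6,[-2,-0.7,0],0],[6,[-3.8,-1.35,0],0],[6,[-3.8,-1.35,0],0],[6,[-3.8,-1.35,0],0],[6,[-3.8,-1.35,0],0],[6,[-3.8,-1.35,0],0],[6,[-3.8,-1.35,0],0],[6,[-3.8,-1.35,0],0]]'
python3 -m creep '[[6,[-3.8,-1.35,0],0],[6,[-3.8,-1.35,0],0],[6,[-2.8,-1,1],0],[6,[-1.5,0,3],0],[6,[0,0,3],0],[6,[0,0,0],0],[6,[0,0,0],0]]'
python3 -c "
from h import *
plan(513,-348.7,70,90)
snap('side','s7',(250,270,400,400),4)"
```

```text
t: 9.33
eef_pos: [551.7, -231.1, 216.7]
ee_rot: [-180.0, -0.0, 90.0]
contact_force: [0.6, -0.2, 0.1]
finger_gap: 60.2
t: 9.92
eef_pos: [514.1, -347.4, 145.2]
ee_rot: [-179.8, -0.2, 89.9]
contact_force: [0.5, -0.1, 0.4]
finger_gap: 60.3
t 9.92 pos [ 514.1 -347.4  145.2] rpy [-179.76   -0.23   89.92] F [ 0.5 -0.1  0.4] gap 60.3
shift cm [-0.13 -0.11  7.52] rows 2 each [-0.064 -0.057  3.758] | turn rad -0.0013 rows 1 each -0.0013
```

View pics/s7.png

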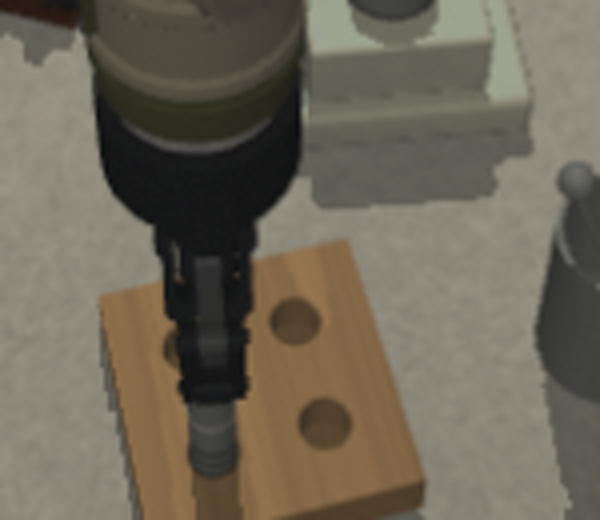

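The gripper is over the second stick (both near column 212). Descend and grip.

```bash
python3 -m creep '[[6,[-0.1,-0.1,2.5],0],[6,[0,0,2.5],0],[6,[0,0,2.2],0],[6,[0,0,0],0],[2,[0,0,0],0],[1.5,[0,0,0],0],[1.5,[0,0,0],0],[1.5,[0,0,0],0]]' 40
python3 -m creep '[[1.5,[0,0,0],0],[1.5,[0,0,0],0]]'
python3 -m creep '[[1.5,[0,0,-1],0],[1.5,[0,0,-2],0],[1.5,[0,0,-3],0],[1.5,[0,0,-4],0],[1.5,[0,0,-4],0],[1.5,[0,0,0],0],[1.5,[0,0,0],0]]'
python3 -c "
from h import *
plan(589,54.8,215,90)"
```

```text
t: 10.63
eef_pos: [516.5, -350.4, 78.1]
ee_rot: [179.8, 0.1, 90.0]
contact_force: [-0.1, 1.5, 6.2]
finger_gap: 20.4
t: 10.8
eef_pos: [516.4, -350.4, 78.1]
ee_rot: [179.8, 0.1, 90.0]
contact_force: [-0.9, 1.3, 6.9]
finger_gap: 20.5
t: 11.38
eef_pos: [516.4, -351.2, 220.0]
ee_rot: [179.7, 0.3, 89.9]
contact_force: [0.2, -0.0, -1.2]
finger_gap: 20.4
t 11.38 pos [ 516.4 -351.2  220. ] rpy [179.66   0.31  89.95] F [ 0.2 -0.  -1.2] gap 20.4
shift cm [40.6   7.22  0.5 ] rows 11 each [3.691 0.656 0.045] | turn rad -0.0009 rows 1 each -0.0009
```

```bash
python3 -m creep '[[1.5,[2,0.35,0],0],[1.5,[3.8,0.68,0],0],[1.5,[3.8,0.68,0],0],[1.5,[3.8,0.68,0],0],[1.5,[3.8,0.68,0],0],[1.5,[3.8,0.68,0],0],[1.5,[3.8,0.68,0],0],[1.5,[3.8,0.68,0],0]]'
python3 -m creep '[[1.5,[3.8,0.68,0],0],[1.5,[3.8,0.68,0],0],[1.5,[2.9,0.5,0],0],[1.5,[1.4,0.2,0],0],[1.5,[0,0,0],0],[1.5,[0,0,0],0],[1.5,[0,0,0],0]]'
python3 -c "
from h import *
plan(589,54.8,175,90)
snap('side','s8',(270,120,420,250),4)"
```

```text
t: 12.05
eef_pos: [565.3, -61.8, 214.3]
ee_rot: [-179.9, -0.0, 89.9]
contact_force: [0.4, 1.3, -0.7]
finger_gap: 20.5
t: 12.63
eef_pos: [586.4, 54.3, 214.7]
ee_rot: [-179.9, 0.0, 89.9]
contact_force: [-1.5, -0.4, -0.2]
finger_gap: 20.7
t 12.63 pos [586.4  54.3 214.7] rpy [-1.7993e+02  3.0000e-02  8.9910e+01] F [-1.5 -0.4 -0.2] gap 20.7
shift cm [0.05 0.26 3.97] rows 1 each [0.047 0.256 3.974] | turn rad -0.0015 rows 1 each -0.0015
```

View pics/s8.png

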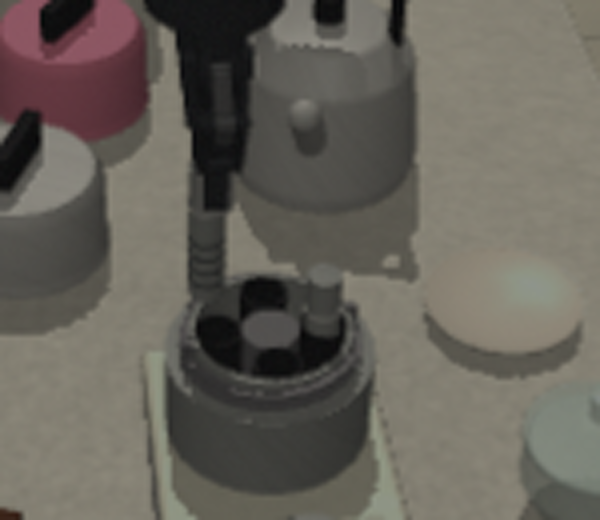

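Run:
```python
from h import *
q=proj('side',[[589.3,54.8,110],[586.4,54.3,141],[586.4,54.3,195]]); print((q-[270,120]+.5)*4-.5)
```

```text
[[216.68913315 330.08953968]
 [212.33480797 292.51674167]
 [212.95853609 221.82391385]]
```

```bash
python3 -m creep '[[1.5,[0.05,0.6,1],0],[1.5,[0,0,1],0],[1.5,[0,0,0.9],0],[1.5,[0,0,0],0],[1.5,[0,0,0],0]]'
python3 -c "
from h import *
plan(589,54.8,125.5,90)
snap('side','s9',(270,120,420,250),4)"
```

```text
t: 13.1
eef_pos: [591.9, 55.4, 184.8]
ee_rot: [-179.8, -0.0, 89.9]
contact_force: [-0.6, -0.5, -0.9]
finger_gap: 20.5
t 13.1 pos [591.9  55.4 184.8] rpy [-1.7984e+02 -1.0000e-02  8.9910e+01] F [-0.6 -0.5 -0.9] gap 20.5
shift cm [-0.06 -0.29  5.93] rows 2 each [-0.029 -0.147  2.967] | turn rad -0.0015 rows 1 each -0.0015
```

View pics/s9.png

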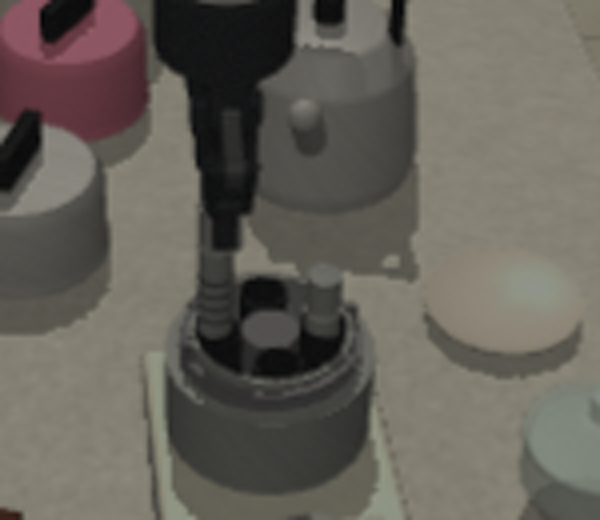

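```bash
python3 -m creep '[[1.5,[-0.05,0,1],0],[1.5,[0,0,1],0],[1.5,[0,-0.1,1],0],[1.5,[0,-0.1,1],0],[1.5,[0,-0.1,0.8],0],[1.5,[0,0,0],0],[1.5,[0,0,0],0]]'
```

```text
t: 13.73
eef_pos: [590.1, 55.3, 137.7]
ee_rot: [180.0, -0.0, 90.0]
contact_force: [3.3, 0.3, -2.2]
finger_gap: 20.8
```

```bash
python3 -m creep '[[1.5,[0,0,0.6],0],[1.5,[0,0,0],0],[4.5,[0,0,0],0],[4.5,[0,0,0],0],[4.5,[0,0,0],0],[4.5,[0,0,-2],0],[4.5,[0,0,-3],0],[4.5,[0,0,-4],0]]'
python3 -m creep '[[8.5,[-3,-2,-3],0],[8.5,[3,-4,-3],0],[8.5,[3,-3,0],0],[8.5,[3,-3,0],0],[8.5,[0,0,0],0],[8.5,[0,0,0],0]]'
python3 -c "
from h import *
plan()
snap('side','s10',(270,120,420,250),4);snap('top','t10',(170,180,320,290),5)"
```

```text
t: 14.4
eef_pos: [587.5, 55.4, 220.5]
ee_rot: [-179.6, -0.0, 90.0]
contact_force: [1.1, -0.8, 0.4]
finger_gap: 44.9
t: 14.9
eef_pos: [483.0, 110.3, 271.2]
ee_rot: [180.0, -0.0, 90.1]
contact_force: [0.4, -0.0, 0.4]
finger_gap: 84.9
t 14.9 pos [483.  110.3 271.2] rpy [179.96  -0.    90.12] F [ 0.4 -0.   0.4] gap 84.9
shift cm [ 0.  0. -0.] rows 1 each [ 0.  0. -0.] | turn rad 0.0 rows 1 each 0.0
```

View pics/s10.png

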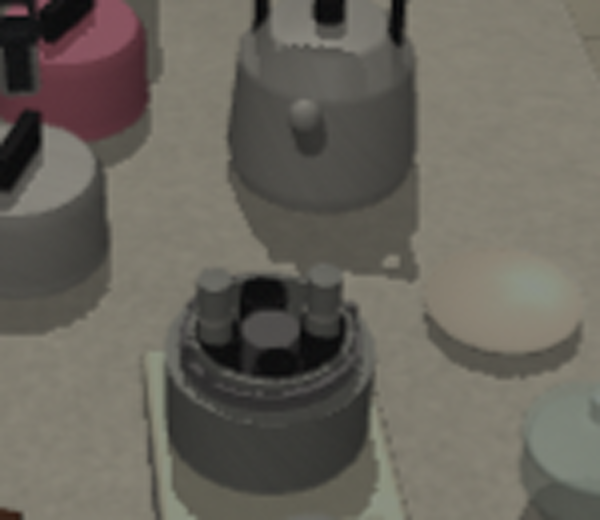

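View pics/t10.png

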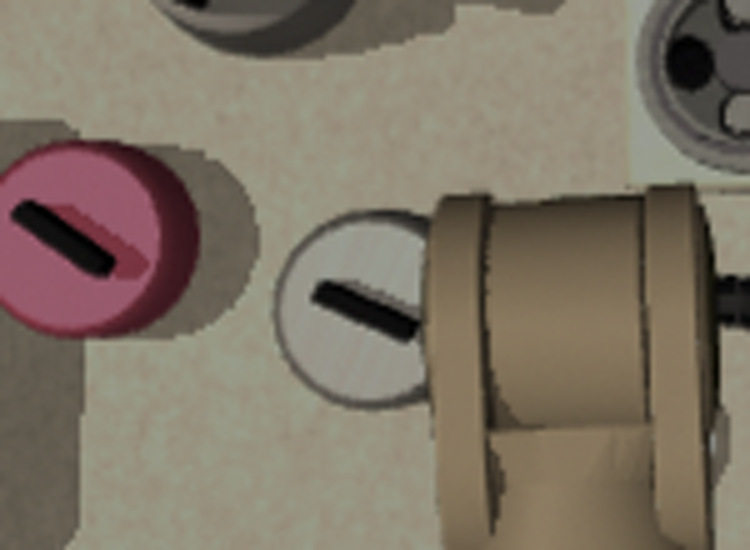

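```bash
python3 -m creep '[[8.5,[-3.8,0,-1],0],[8.5,[-3.8,0,0],0],[8.5,[-3.8,0,0],0],[8.5,[0,0,0],0.12],[8.5,[0,0,0],0.12],[8.5,[0,0,0],0.12],[8.5,[0,0,0],0.12],[8.5,[0,0,0],0.12]]'
python3 -m creep '[[8.5,[0,0,0],0.12],[8.5,[0,0,0],0.12],[8.5,[0,0,0],0.12],[8.5,[0,0,0],0.12],[8.5,[0,0,0],0.12],[8.5,[0,0,0],0.12],[8.5,[0,0,0],0.12],[8.5,[0,0,0],0.12]]'
python3 -c "
from h import *
plan()
snap('side','s11',(220,130,370,260),4);snap('top','t11',(170,180,320,290),5)"
```

```text
t: 15.67
eef_pos: [485.3, -6.4, 279.8]
ee_rot: [-180.0, 0.0, 55.1]
contact_force: [-0.3, 0.4, 0.1]
finger_gap: 85.0
t: 16.33
eef_pos: [485.4, -6.2, 279.8]
ee_rot: [-180.0, 0.0, 0.1]
contact_force: [0.5, -0.5, -0.3]
finger_gap: 84.6
t 16.33 pos [485.4  -6.2 279.8] rpy [-1.8e+02  5.0e-02  1.3e-01] F [ 0.5 -0.5 -0.3] gap 84.6
shift cm [ 0.  0. -0.] rows 1 each [ 0.  0. -0.] | turn rad 0.0 rows 1 each 0.0
```

View pics/s11.png

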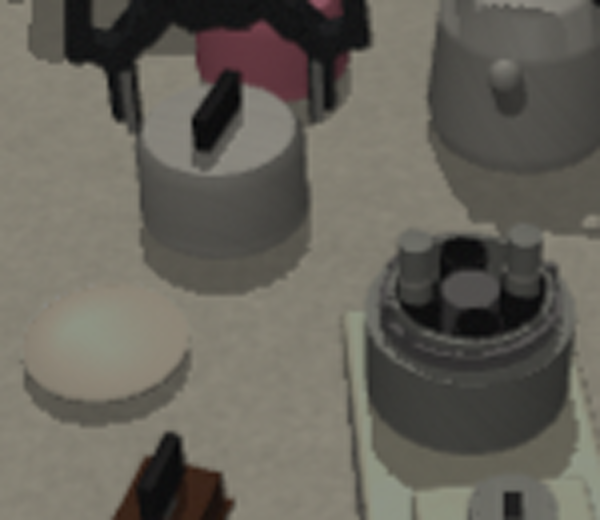

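View pics/t11.png

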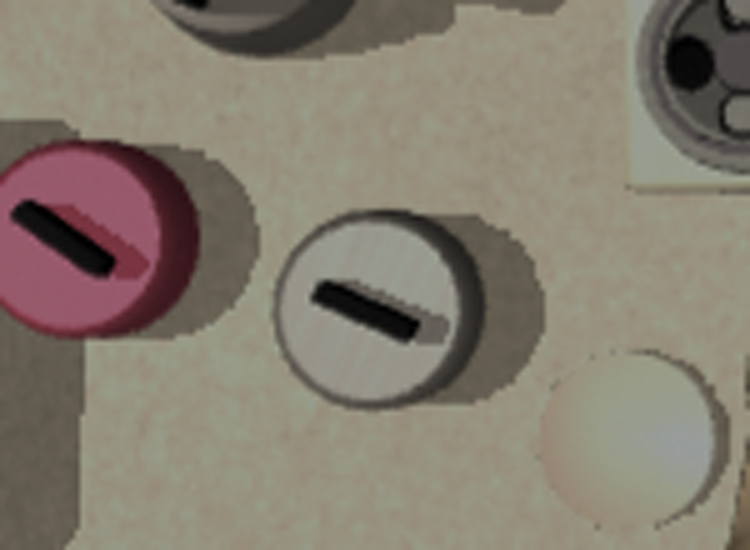

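```bash
cat >> h.py <<'E'
from scipy.optimize import minimize
def box(c,yaw,dx,dy,dz):
    a=np.radians(yaw);R=np.array([[np.cos(a),-np.sin(a),0],[np.sin(a),np.cos(a),0],[0,0,1]])
    return np.array([[i,j,k] for i in(-dx/2,dx/2) for j in(-dy/2,dy/2) for k in(-dz/2,dz/2)])@R.T+c
def darkmask(im,n,c,rad,thr):
    u=proj(n,[c])[0]; yy,xx=np.mgrid[:400,:640]; m=(im.max(2)<thr)&(np.hypot(xx-u[0],yy-u[1])<rad)
    nl,lab,st,ce=cv2.connectedComponentsWithStats(m.astype(np.uint8))
    k=1+np.argmax(st[1:,4]); return lab==k
def fitbox(c0,yaw0,dims,views=('top','side'),thr=45,rad=22,fixz=True):
    K=8; ms={}
    for n in views:
        im=imaging.camera(n); m=darkmask(im,n,c0,rad,thr); ms[n]=cv2.resize(m.astype(np.float32),None,fx=K,fy=K,interpolation=cv2.INTER_LINEAR); print(n,'area',m.sum(),'bb',np.argwhere(m).min(0)[::-1],np.argwhere(m).max(0)[::-1])
    def cost(p):
        s=0
        for n in views:
            B=box([c0[0]+p[0],c0[1]+p[1],c0[2]+(0 if fixz else p[3])],yaw0+p[2],*dims)
            q=((proj(n,B)+.5)*K-.5).astype(np.float32); h=cv2.convexHull(q)
            M=np.zeros(ms[n].shape,np.float32); cv2.fillConvexPoly(M,np.round(h).astype(np.int32),1)
            s+=1-np.minimum(M,ms[n]).sum()/np.maximum(M,ms[n]).sum()
        return s
    k=3 if fixz else 4
    sim=np.vstack([np.zeros(k),np.diag([6,6,8,6][:k])]); f=minimize(cost,np.zeros(k),method='Nelder-Mead',options=dict(initial_simplex=sim,xatol=.05,fatol=1e-4))
    p=f.x; print('fit',np.round([c0[0]+p[0],c0[1]+p[1],c0[2]+(0 if fixz else p[3]),yaw0+p[2]],1),'cost',round(f.fun,3)); return p
E
python3 - <<'E'
from h import *
print(atz('top',(170+365/5,180+310/5),90))
c=atz('top',(170+365/5,180+310/5),85)
for v in (('top',),('side',),('top','side')):
    fitbox(c,70,(64,14,30),v)
fitbox(c,70,(64,14,30),fixz=False)
k=atz('top',(290+228/4,160+380/4),50)
for v in (('top',),('side',),('top','side')):
    fitbox([k[0],k[1],48],70,(48,12,36),v,rad=14)
fitbox([k[0],k[1],48],70,(48,12,36),rad=14,fixz=False)
E
```

```text
[469.39504997 280.47748622  90.        ]
top area 101 bb [233 236] [253 247]
fit [470.5 281.9  85.   66.7] cost 0.217
side area 144 bb [268 148] [279 167]
fit [469.6 280.4  85.   72.1] cost 0.216
top area 100 bb [233 236] [253 247]
side area 144 bb [268 148] [279 167]
fit [469.6 281.2  85.   69. ] cost 0.466
top area 100 bb [233 236] [253 247]
side area 143 bb [268 148] [279 167]
fit [469.9 281.1  84.7  68.9] cost 0.464Traceback (most recent call last):
  File "<stdin>", line 9, in <module>
  File "h.py", line 43, in fitbox
    im=imaging.camera(n); m=darkmask(im,n,c0,rad,thr); ms[n]=cv2.resize(m.astype(np.float32),None,fx=K,fy=K,interpolation=cv2.INTER_LINEAR); print(n,'area',m.sum(),'bb',np.argwhere(m).min(0)[::-1],np.argwhere(m).max(0)[::-1])
                            ~~~~~~~~^^^^^^^^^^^^^^^^^
  File "h.py", line 39, in darkmask
    k=1+np.argmax(st[1:,4]); return lab==k
        ~~~~~~~~~^^^^^^^^^^
    return _wrapfunc(a, 'argmax', axis=axis, out=out, **kwds)
    return bound(*args, **kwds)
ValueError: attempt to get argmax of an empty sequence
```

```bash
python3 -m creep '[[6,[0,0,2],0.12],[6,[0,0,2],0.12],[6,[0,0,2],0.13],[6,[0,0,0],0]]'
python3 -c "
from h import *
plan(469.8,281.2,150,-21)"
```

```text
t: 17.12
eef_pos: [482.4, -4.5, 216.9]
ee_rot: [179.9, 0.3, -20.5]
contact_force: [-1.2, -0.5, -0.5]
finger_gap: 59.7
t 17.12 pos [482.4  -4.5 216.9] rpy [179.94   0.33 -20.47] F [-1.2 -0.5 -0.5] gap 59.7
shift cm [-11.17 -26.33   6.69] rows 8 each [-1.396 -3.291  0.837] | turn rad 0.0092 rows 1 each 0.0092
```

```bash
python3 -m creep '[[6,[-1.4,-3.3,0.5],0],[6,[-1.4,-3.3,0.5],0],[6,[-1.4,-3.3,0.5],0],[6,[-1.4,-3.3,0.5],0],[6,[-1.4,-3.3,0.5],0],[6,[-1.4,-3.3,1],0],[6,[-1.4,-3.3,1],0],[6,[-1.3,-3.2,1],0.01]]'
python3 -m creep '[[6,[0,0,1],0],[6,[0,0,0],0],[6,[0,0,0],0]]'
python3 -c "
from h import *
plan(469.8,281.2,75,-21)
snap('side','s12',(220,110,370,240),4)"
```

```text
t: 17.78
eef_pos: [472.1, 282.5, 166.5]
ee_rot: [-179.9, -0.1, -20.6]
contact_force: [-0.2, -0.3, -0.4]
finger_gap: 60.0
t: 18.03
eef_pos: [471.6, 280.1, 155.6]
ee_rot: [179.9, 0.0, -20.7]
contact_force: [0.0, -0.8, 0.7]
finger_gap: 60.1
t 18.03 pos [471.6 280.1 155.6] rpy [ 1.7994e+02  3.0000e-02 -2.0730e+01] F [ 0.  -0.8  0.7] gap 60.1
shift cm [-0.2  -0.04  8.06] rows 3 each [-0.068 -0.014  2.685] | turn rad 0.0047 rows 1 each 0.0047
```

View pics/s12.png

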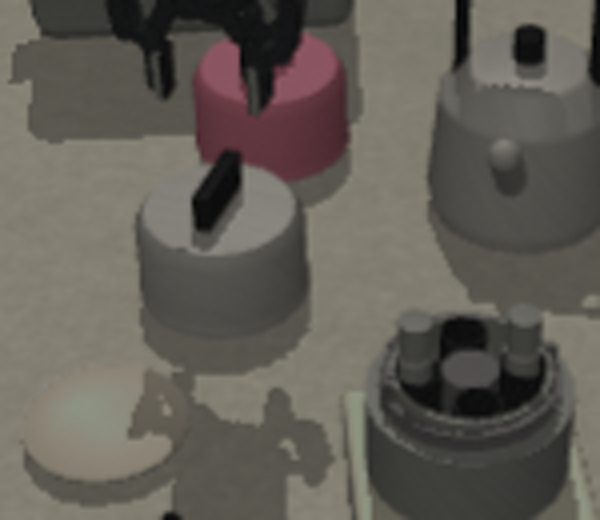

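```bash
python3 -m creep '[[6,[-0.2,0,2.5],0],[6,[0,0,2.5],0],[6,[0,0,2.4],0],[6,[0,0,0.5],0],[6,[0,0,0],0]]'
python3 -c "
from h import *
plan(469.8,281.2,75,-21)
snap('side','s13',(220,110,370,240),4)"
```

```text
t: 18.5
eef_pos: [469.4, 279.3, 75.8]
ee_rot: [179.9, 0.1, -21.0]
contact_force: [-0.6, -0.8, 0.5]
finger_gap: 59.9
t 18.5 pos [469.4 279.3  75.8] rpy [ 1.7989e+02  1.1000e-01 -2.0990e+01] F [-0.6 -0.8  0.5] gap 59.9
shift cm [-0.03 -0.19  0.08] rows 1 each [-0.028 -0.191  0.076] | turn rad 0.0002 rows 1 each 0.0002
```

View pics/s13.png

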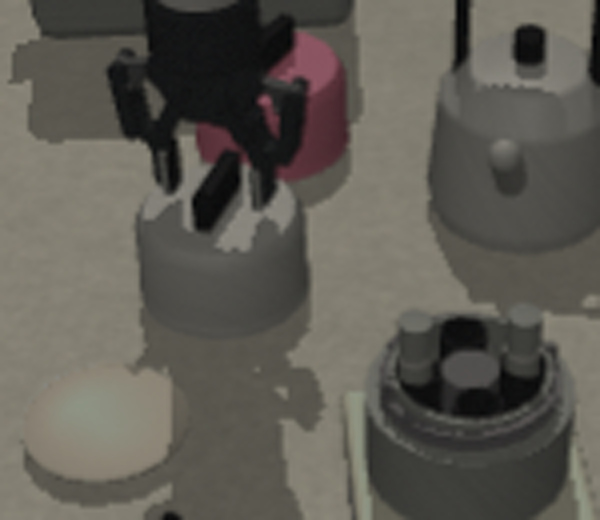

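Fingers stand either side of the bar at (170,180) and (262,185), with the bar centred. Close.

```bash
python3 -m creep '[[6,[0,-0.19,0],0],[2.5,[0,0,0],0],[1,[0,0,0],0],[1,[0,0,0],0],[1,[0,0,0],0],[1,[0,0,0],0],[1,[0,0,0],0]]' 80
python3 -c "
from h import *
plan()"
```

```text
t: 19.13
eef_pos: [471.3, 283.1, 77.3]
ee_rot: [-179.9, -0.1, -20.9]
contact_force: [0.4, -0.0, 5.8]
finger_gap: 12.5
t 19.13 pos [471.3 283.1  77.3] rpy [-1.7993e+02 -7.0000e-02 -2.0870e+01] F [ 0.4 -0.   5.8] gap 12.5
shift cm [ 0.  0. -0.] rows 1 each [ 0.  0. -0.] | turn rad 0.0 rows 1 each 0.0
```

```bash
python3 -m creep '[[1,[0,0,-0.5],0],[1,[0,0,-1.5],0],[1,[0,0,-3],0],[1,[0,0,-4],0],[1,[0,0,-4],0],[1,[0,0,-4],0],[1,[0,0,-2],0],[1,[0,0,-1],0]]'
python3 -c "
from h import *
plan(621.2,55.3,270,0)"
```

```text
t: 19.8
eef_pos: [471.6, 283.2, 280.0]
ee_rot: [-179.8, -0.2, -20.9]
contact_force: [0.6, -0.1, -2.6]
finger_gap: 12.3
t 19.8 pos [471.6 283.2 280. ] rpy [-179.8    -0.2   -20.91] F [ 0.6 -0.1 -2.6] gap 12.3
shift cm [22.11 15.95  1.  ] rows 7 each [3.158 2.279 0.144] | turn rad -0.365 rows 3 each -0.1217
```

```bash
python3 -m creep '[[1,[1.6,1.15,0],0],[1,[3.1,2.3,0],0],[1,[3.1,2.3,0],0],[1,[3.1,2.3,0],0],[1,[3.1,2.3,0],0],[1,[3.1,2.3,0],0],[1,[3.1,2.3,0],0],[1,[1.9,0.2,0],0]]'
python3 -m creep '[[1,[0,0,0],-0.12],[1,[0,0,0],-0.12],[1,[0,0,0],-0.12],[1,[0,0,0],-0.015],[1,[0,0,0],0]]'
python3 -c "
from h import *
plan(621.2,55.3,270,0.6)"
```

```text
t: 20.47
eef_pos: [623.6, 57.4, 273.9]
ee_rot: [179.8, 0.2, -21.2]
contact_force: [0.2, 0.3, -2.1]
finger_gap: 12.2
t: 20.88
eef_pos: [622.4, 62.3, 274.5]
ee_rot: [-180.0, 0.2, 0.4]
contact_force: [-0.4, -0.1, -3.0]
finger_gap: 12.6
t 20.88 pos [622.4  62.3 274.5] rpy [-179.99    0.19    0.44] F [-0.4 -0.1 -3. ] gap 12.6
shift cm [-0.12  0.7   0.45] rows 1 each [-0.123  0.702  0.454] | turn rad -0.0029 rows 1 each -0.0029
```

```bash
python3 -m creep '[[1,[-0.1,0.5,0.5],0],[1,[0,0,0],0],[1,[0,0,0],0]]'
python3 - <<'E'
from h import *
plan()
snap('side','s14',(240,60,420,210),4)
for d in imaging.outline_of('side','cover_bar')[:3]: print(d['score'],d['bbox'])
E
```

```text
t: 21.13
eef_pos: [621.6, 57.1, 270.6]
ee_rot: [-180.0, 0.1, 0.5]
contact_force: [0.0, 0.3, -2.7]
finger_gap: 12.5
t 21.13 pos [621.6  57.1 270.6] rpy [-1.7999e+02  8.0000e-02  4.8000e-01] F [ 0.   0.3 -2.7] gap 12.5
shift cm [ 0.  0. -0.] rows 1 each [ 0.  0. -0.] | turn rad 0.0 rows 1 each 0.0
0.92 [310.0, 131.4, 365.6, 195.0]
0.92 [268.6, 116.6, 306.3, 154.6]
0.55 [302.8, 189.3, 385.7, 309.1]
```

View pics/s14.png

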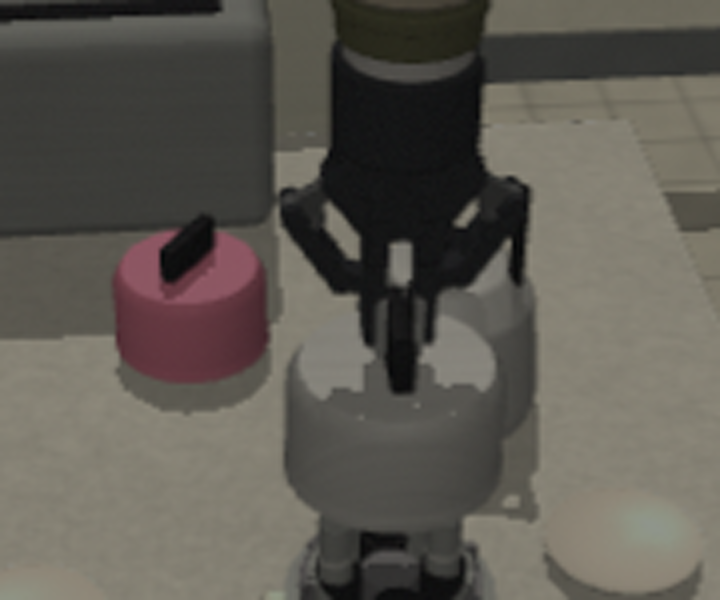

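Run:
```python
from h import *
t=np.linspace(0,2*np.pi,360)
def circ(x,y,z,r): return (proj('side',np.c_[x+r*np.cos(t),y+r*np.sin(t),np.full(360,z)])-[240,60]+.5)*4-.5
for x,y,L in [(621.6,57.1,193.3),(621.6,55,193.3),(619.6,55,193.3)]:
    q=circ(x,y,L,63); print(x,y,'bottom circ: l r bot',q[:,0].min().round(1),q[:,0].max().round(1),q[:,1].max().round(1))
    B=box([x,y,L+85],90,64,14,30); p=(proj('side',B)-[240,60]+.5)*4-.5; print('bar cols',p[:,0].min(),p[:,0].max(),'rows',p[:,1].max())
```

```text
621.6 57.1 bottom circ: l r bot 283.9 503.2 530.1
bar cols 377.9720446460126 419.5414966376575 rows 394.25589446776064
621.6 55 bottom circ: l r bot 284.2 503.8 532.6
bar cols 378.39086143472764 420.0611598551418 rows 396.6182690164078
619.6 55 bottom circ: l r bot 280.7 500.3 532.8
bar cols 374.8490240010801 416.26836974175967 rows 396.8117339458058
```

```bash
python3 -m creep '[[1,[0,0.3,1.5],0],[1,[0,0,2],0],[1,[0,0,2],0],[1,[0,0,2],0],[1,[0,0,0.5],0],[1,[0,0,0],0],[1,[0,0,0],0]]'
python3 - <<'E'
from h import *
plan()
snap('side','s15',(240,100,420,250),4)
E
```

```text
t: 21.82
eef_pos: [622.4, 54.4, 192.1]
ee_rot: [-180.0, -0.0, 0.6]
contact_force: [0.6, 0.5, -1.3]
finger_gap: 12.2
t 21.82 pos [622.4  54.4 192.1] rpy [-1.8e+02 -3.0e-02  5.7e-01] F [ 0.6  0.5 -1.3] gap 12.2
shift cm [ 0.  0. -0.] rows 1 each [ 0.  0. -0.] | turn rad 0.0 rows 1 each 0.0
```

View pics/s15.png

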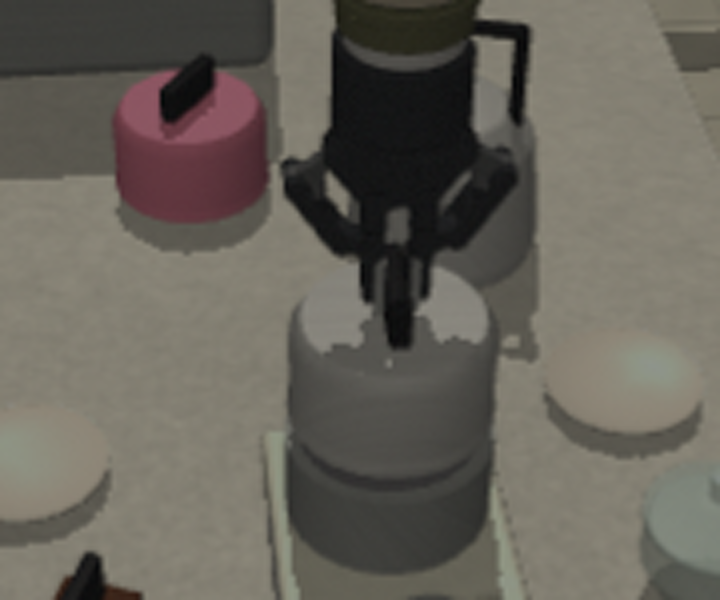

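The cover (columns 289–495) lines up with the canister (287–491). I'll lower it gently.

```bash
python3 -m creep '[[1,[0,0,0.4],0],[1,[0,0,0.4],0],[1,[0,0,0.3],0],[1,[0,0,0],0],[1,[0,0,0],0]]'
python3 -m creep '[[1,[0,0,0.2],0],[1,[0,0,0],0],[1,[0,0,0],0]]'
```

```text
t: 22.28
eef_pos: [623.2, 53.9, 183.1]
ee_rot: [180.0, -0.2, 0.5]
contact_force: [-2.1, -2.4, 8.1]
finger_gap: 12.4
t: 22.53
eef_pos: [623.8, 53.7, 182.5]
ee_rot: [180.0, -0.4, 0.5]
contact_force: [-2.6, -2.4, 13.8]
finger_gap: 12.6
```

```bash
python3 -m creep '[[2.2,[0,0,-0.1],0],[2.2,[0,0,-0.1],0],[2.2,[0,0,0],0],[2.2,[0,0,0],0],[2.2,[0,0,0],0]]' 20
python3 - <<'E'
from h import *
plan()
snap('side','s16',(240,100,420,250),4)
E
```

```text
t: 22.95
eef_pos: [622.1, 54.4, 180.0]
ee_rot: [-180.0, 0.0, 0.6]
contact_force: [-0.2, -0.0, -0.0]
finger_gap: 22.1
t 22.95 pos [622.1  54.4 180. ] rpy [-1.8e+02  3.0e-02  5.8e-01] F [-0.2 -0.  -0. ] gap 22.1
shift cm [ 0.  0. -0.] rows 1 each [ 0.  0. -0.] | turn rad 0.0 rows 1 each 0.0
```

View pics/s16.png

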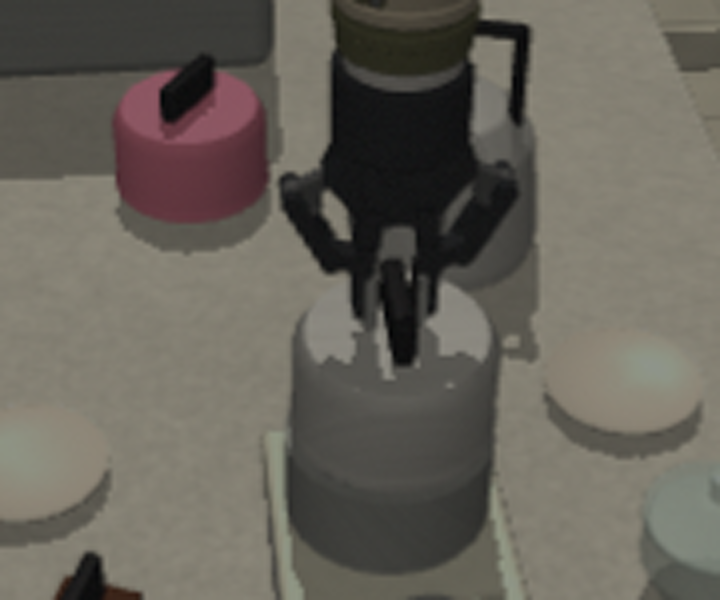

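Run:
```python
from h import *
def bar(x,y,z,yaw):
    p=(proj('side',box([x,y,z],yaw,64,14,30))-[240,100]+.5)*4-.5; return p
for z,yaw in [(199.8,90),(190,90),(187,90),(181,90),(187,94),(187,98)]:
    p=bar(621.5,56,z,yaw); print(z,yaw,'front bottom',p[[np.argmax(p[:,1])]].round(1),'cols',p[:,0].min().round(1),p[:,0].max().round(1),'toprow',p[:,1].min().round(1))
t=np.linspace(0,2*np.pi,360)
for L in (115,105,102,96):
    q=(proj('side',np.c_[621.5+63*np.cos(t),56+63*np.sin(t),np.full(360,L)])-[240,100]+.5)*4-.5; print(L,q[:,0].min(),q[:,0].max(),q[:,1].max())
```

```text
199.8 90 front bottom [[387.4 347. ]] cols 374.8 414.0 toprow 234.9
190 90 front bottom [[386.9 360. ]] cols 374.5 413.3 toprow 248.3
187 90 front bottom [[386.7 364. ]] cols 374.4 413.1 toprow 252.4
181 90 front bottom [[386.5 371.9]] cols 374.1 412.7 toprow 260.5
187 94 front bottom [[390.8 364.3]] cols 370.8 416.9 toprow 252.2
187 98 front bottom [[394.8 364.3]] cols 367.3 420.6 toprow 252.1
115 285.42926320598417 493.98033034866876 472.9417468364866
105 285.6148144101769 492.852496265363 485.1534668511165
102 285.67003864606954 492.5167970154032 488.7856163350626
96 285.779883079907 491.84902908782897 496.00700658688925
```

Run:
```python
from h import *
t=np.linspace(0,2*np.pi,360)
for z in (92,80,50,30):
    q=(proj('side',np.c_[621.5+65*np.cos(t),56+65*np.sin(t),np.full(360,z)])-[240,100]+.5)*4-.5; print(z,q[:,0].min(),q[:,0].max(),q[:,1].max())
im=imaging.camera('side').astype(int).sum(2)
for row in (205,210,215,220,225,230): # full rows
    a=im[row,300:375]; g=np.abs(np.diff(a)); print(row, 300+np.where(g>60)[0])
```

```text
92 282.5942284339071 494.68354721159585 503.23143103486973
80 282.83469133234485 493.34413260426186 517.4314865161116
50 283.4209111278765 490.0780030273588 551.9785513366413
30 283.8002823563238 487.96373265753846 574.2821461622068
205 [311 363]
210 [310 312 363]
215 [306 310 311 362 363]
220 [305 306 310 311 361 362]
225 [306 307 310 311 361 362 364]
230 [306 307 308 311 360 363 365 367]
```

Run:
```python
from h import *
im=imaging.camera('side').astype(int).sum(2)
for row in (182,186,190,194,198,202): 
    a=im[row,300:380]; g=np.abs(np.diff(a)); print(row, 300+np.where(g>40)[0])
t=np.linspace(0,2*np.pi,360)
for z,r_ in ((102,63),(172,63),(172,61)):
    q=(proj('side',np.c_[621.5+r_*np.cos(t),56+r_*np.sin(t),np.full(360,z)])); print(z,q[:,0].min(),q[:,0].max(), q[:,1][np.argmin(q[:,0])])
```

```text
182 [312 313 314 315 330 332 333 335 336 343 344 346 347 361 362 372]
186 [312 315 316 328 333 334 335 336 337 343 344 348 349 361 362 364 365 369
 373 374]
190 [312 318 320 324 325 327 333 334 336 337 338 342 343 344 360 364 365 371
 373]
194 [312 334 335 338 363 364]
198 [311 312 363 364 375 376]
202 [311 312 363 364 376]
102 311.0425096615174 362.7541992538508 203.57821669249802
172 310.7066473160261 364.7948614220721 181.5825105715562
172 311.5639450736462 363.93248526535285 181.57868505340838
```

```bash
python3 -m creep '[[1.9,[-0.05,-0.1,0],0],[1.9,[0,0,0],-0.08],[1.9,[0,0,0],-0.08],[1.9,[0,0,0],-0.08],[1.9,[0,0,0],-0.08],[1.9,[0,0,0],-0.08],[1.9,[0,0,0],-0.08],[1.9,[0,0,0],-0.08]]' 20
python3 -m creep '[[1.9,[0,0,0],-0.08],[1.9,[0,0,0],-0.08],[1.9,[0,0,0],-0.08],[1.9,[0,0,0],-0.08],[1.9,[0,0,0],-0.08],[1.9,[0,0,0],-0.08],[1.9,[0,0,0],-0.08],[1.9,[0,0,0],0]]' 20
python3 - <<'E'
from h import *
plan()
print(r.get_obs()['torque'])
snap('side','s17',(240,100,420,250),4)
E
```

```text
t: 23.77
eef_pos: [621.5, 55.2, 180.5]
ee_rot: [180.0, 0.0, 32.9]
contact_force: [-0.2, -0.5, 0.5]
finger_gap: 19.4
t: 24.43
eef_pos: [621.8, 55.2, 180.8]
ee_rot: [180.0, -0.0, 64.8]
contact_force: [-0.4, 0.0, 1.2]
finger_gap: 18.9
t 24.43 pos [621.8  55.2 180.8] rpy [179.96  -0.    64.84] F [-0.4  0.   1.2] gap 18.9
shift cm [ 0.  0. -0.] rows 1 each [ 0.  0. -0.] | turn rad 0.0 rows 1 each 0.0
[-0.0776514   0.02722747 -0.09428522]
```

View pics/s17.png

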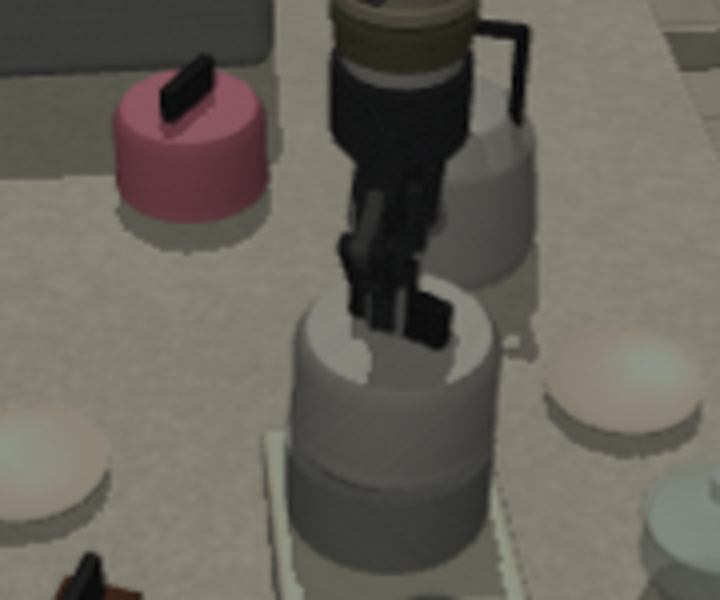

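The bar has turned with the gripper and the cover is still riding on the thread. Continue.

```bash
python3 -m creep '[[1.9,[0,0,0],-0.08],[1.9,[0,0,0],-0.08],[1.9,[0,0,0],-0.08],[1.9,[0,0,0],-0.08],[1.9,[0,0,0],-0.06],[1.9,[0,0,0],0],[1.9,[0,0,0],0]]' 20
python3 - <<'E'
from h import *
plan()
print(r.get_obs()['torque'])
snap('side','s18',(240,100,420,250),4)
E
```

```text
t: 25.07
eef_pos: [621.5, 55.5, 180.1]
ee_rot: [-180.0, -0.0, 86.3]
contact_force: [-0.0, -0.1, 0.4]
finger_gap: 19.1
t 25.07 pos [621.5  55.5 180.1] rpy [-1.7998e+02 -1.0000e-02  8.6340e+01] F [-0.  -0.1  0.4] gap 19.1
shift cm [ 0.  0. -0.] rows 1 each [ 0.  0. -0.] | turn rad 0.0 rows 1 each 0.0
[-0.03772135 -0.01586218 -0.00265441]
```

View pics/s18.png

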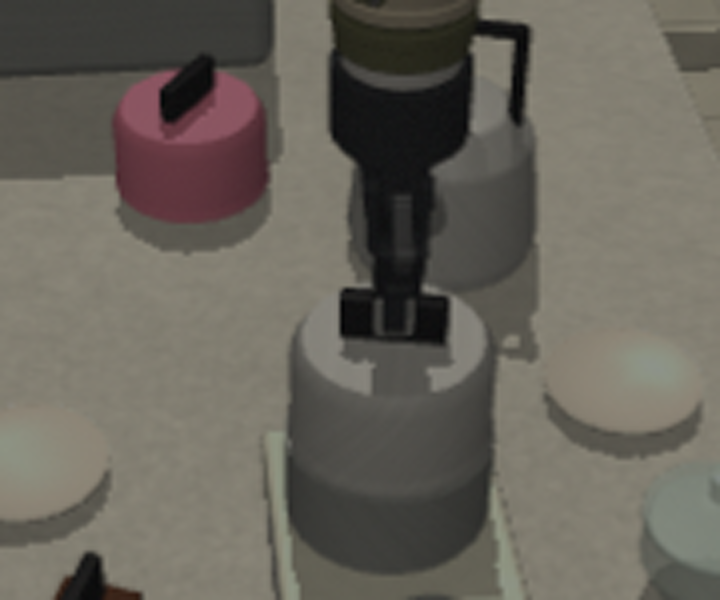

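Run:
```python
from h import *
for z in (189,187,181,177):
    p=(proj('side',box([621.5,56,z],-2,64,14,30))-[240,100]+.5)*4-.5
    print(z,p[:,0].min().round(1),p[:,0].max().round(1),p[:,1].min().round(1),p[:,1].max().round(1))
```

```text
189 336.9 451.1 275.0 334.3
187 336.9 450.9 277.8 336.9
181 336.8 450.4 285.9 344.8
177 336.7 450.0 291.3 350.0
```

The bar rows (287–345) put it at z≈180.5, so it has dropped. Now I'll screw it clockwise.

```bash
python3 -m creep '[[1.9,[0,0,0.7],0],[1.9,[0,0,0],0.1],[1.9,[0,0,0],0.1],[1.9,[0,0,0],0.1],[1.9,[0,0,0],0.1],[1.9,[0,0,0],0.1],[1.9,[0,0,0],0.1],[1.9,[0,0,0],0.1]]' 20
python3 -m creep '[[1.9,[0,0,0],0.1],[1.9,[0,0,0],0.1],[1.9,[0,0,0],0.1],[1.9,[0,0,0],0.1],[1.9,[0,0,0],0.1],[1.9,[0,0,0],0.1],[1.9,[0,0,0],0.1],[1.9,[0,0,0],0.1]]'
python3 - <<'E'
from h import *
plan()
print(r.get_obs()['torque'])
snap('side','s19',(240,100,420,250),4)
E
```

```text
t: 25.78
eef_pos: [621.3, 55.4, 172.4]
ee_rot: [-179.9, 0.0, 46.0]
contact_force: [0.4, -0.7, -0.5]
finger_gap: 18.8
t: 26.45
eef_pos: [621.1, 55.6, 172.3]
ee_rot: [-180.0, 0.1, 0.2]
contact_force: [0.3, 1.2, -1.0]
finger_gap: 18.8
t 26.45 pos [621.1  55.6 172.3] rpy [-1.7996e+02  8.0000e-02  2.2000e-01] F [ 0.3  1.2 -1. ] gap 18.8
shift cm [ 0.  0. -0.] rows 1 each [ 0.  0. -0.] | turn rad 0.0 rows 1 each 0.0
[ 0.12272738 -0.03741175  0.00243656]
```

View pics/s19.png

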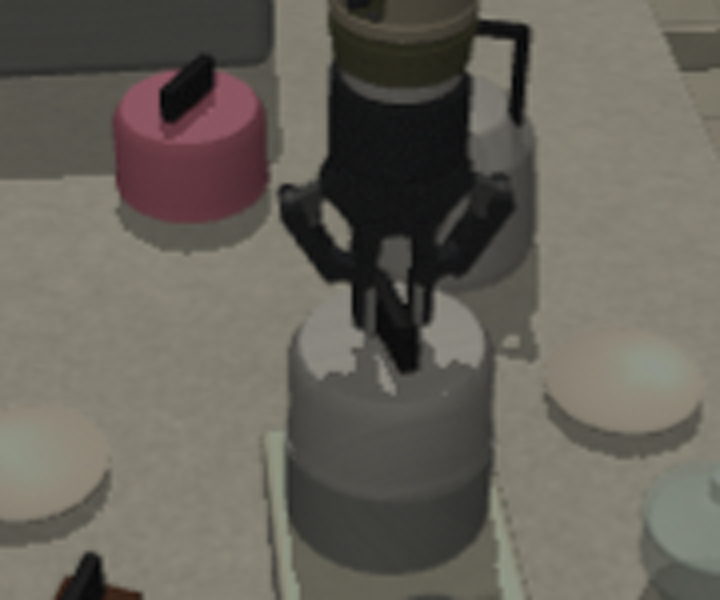

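```bash
python3 -m creep '[[1.9,[0,0,0],0.1],[1.9,[0,0,0],0.1],[1.9,[0,0,0],0.1],[1.9,[0,0,0],0.1],[1.9,[0,0,0],0.1],[1.9,[0,0,0],0.1],[1.9,[0,0,0],0.1],[1.9,[0,0,0],0.1]]' 20
python3 - <<'E'
from h import *
plan()
print(r.get_obs()['torque'])
snap('side','s20',(240,100,420,250),4)
E
```

```text
t: 27.17
eef_pos: [621.5, 55.5, 172.6]
ee_rot: [180.0, 0.0, -45.5]
contact_force: [0.7, -0.4, -2.3]
finger_gap: 19.1
t 27.17 pos [621.5  55.5 172.6] rpy [ 1.7999e+02  4.0000e-02 -4.5470e+01] F [ 0.7 -0.4 -2.3] gap 19.1
shift cm [ 0.  0. -0.] rows 1 each [ 0.  0. -0.] | turn rad 0.0 rows 1 each 0.0
[ 0.08167651 -0.08422537  0.04497586]
```

View pics/s20.png

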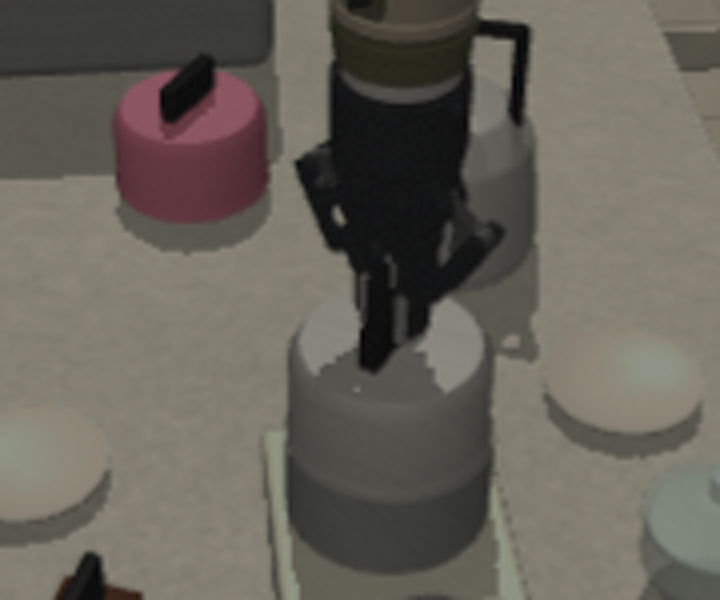

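```bash
python3 -m creep '[[1.9,[0,0,0],0.08],[1.9,[0,0,0],0.08],[1.9,[0,0,0],0.08],[1.9,[0,0,0],0]]' 20
python3 -c "
from bench import r;print(r.get_obs()['torque'])"
python3 -m creep '[[1.9,[0,0,0],0.08],[1.9,[0,0,0],0.08],[1.9,[0,0,0],0.08],[1.9,[0,0,0],0]]' 20
python3 - <<'E'
from h import *
plan()
print(r.get_obs()['torque'],r.get_obs()['joint_pos'][5])
snap('side','s21',(240,100,420,250),4)
E
```

```text
t: 27.55
eef_pos: [621.4, 55.3, 172.9]
ee_rot: [180.0, 0.0, -59.0]
contact_force: [-0.2, 0.2, 0.4]
finger_gap: 19.0
[-0.0053127   0.00643537 -0.05425594]
t: 27.88
eef_pos: [621.6, 55.3, 173.1]
ee_rot: [180.0, 0.0, -72.7]
contact_force: [0.9, 0.4, -0.7]
finger_gap: 19.2
t 27.88 pos [621.6  55.3 173.1] rpy [ 1.7999e+02  1.0000e-02 -7.2650e+01] F [ 0.9  0.4 -0.7] gap 19.2
shift cm [ 0.  0. -0.] rows 1 each [ 0.  0. -0.] | turn rad 0.0 rows 1 each 0.0
[-0.02639549  0.00497689 -0.00120441] 160.36909069870376
```

View pics/s21.png

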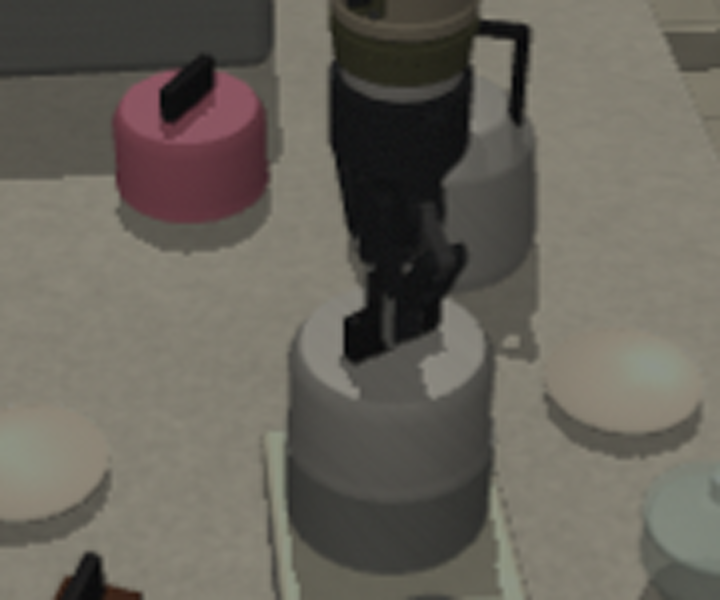

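Run:
```python
from h import *
for z in (181,177):
  for yaw in (25,30,35):
    p=(proj('side',box([621.5,56,z],yaw,64,14,30))-[240,100]+.5)*4-.5
    print(z,yaw,p[:,0].min().round(1),p[:,0].max().round(1),p[:,1].min().round(1),p[:,1].max().round(1))
```

```text
181 25 338.9 447.0 271.6 359.9
181 30 340.6 445.1 269.4 362.2
181 35 342.7 442.7 267.5 364.3
177 25 338.8 446.7 276.9 365.1
177 30 340.5 444.7 274.8 367.4
177 35 342.7 442.4 272.8 369.6
```

```bash
python3 -m creep '[[4.5,[0,0,0],0],[4.5,[0,0,0],0],[4.5,[0,0,-2],0],[4.5,[0,0,-3],0],[4.5,[0,0,-4],-0.1],[4.5,[0,0,0],-0.12],[4.5,[0,0,0],-0.12],[4.5,[0,0,0],-0.12]]' 20
python3 -c "
from h import *
plan(433,-32,200,0)"
```

```text
t: 28.6
eef_pos: [622.2, 55.3, 264.7]
ee_rot: [-179.9, -0.1, -45.9]
contact_force: [0.2, -0.3, -0.8]
finger_gap: 44.6
t 28.6 pos [622.2  55.3 264.7] rpy [-1.799e+02 -1.000e-01 -4.594e+01] F [ 0.2 -0.3 -0.8] gap 44.6
shift cm [-6.89 19.67  6.47] rows 6 each [-1.148  3.278  1.078] | turn rad -0.8018 rows 7 each -0.1145
```

```bash
python3 -m creep '[[4.5,[0,3.8,0],-0.1],[4.5,[0,3.8,0],-0.1],[4.5,[0,3.8,0],-0.1],[4.5,[0,3.8,0],-0.1],[4.5,[0,3.8,0],-0.1],[4.5,[0,3.8,0],-0.1],[4.5,[0,3.8,0],0],[4.5,[0,3.8,0],0]]' 20
python3 - <<'E'
from h import *
plan()
snap('side','s22',(240,130,400,280),4)
snap('top','t22',(290,160,400,280),5)
E
```

```text
t: 29.27
eef_pos: [485.6, -210.9, 263.9]
ee_rot: [180.0, -0.1, -11.9]
contact_force: [1.0, -0.3, -0.0]
finger_gap: 44.9
t 29.27 pos [ 485.6 -210.9  263.9] rpy [ 1.7998e+02 -6.0000e-02 -1.1870e+01] F [ 1.  -0.3 -0. ] gap 44.9
shift cm [ 0.  0. -0.] rows 1 each [ 0.  0. -0.] | turn rad 0.0 rows 1 each 0.0
```

View pics/s22.png

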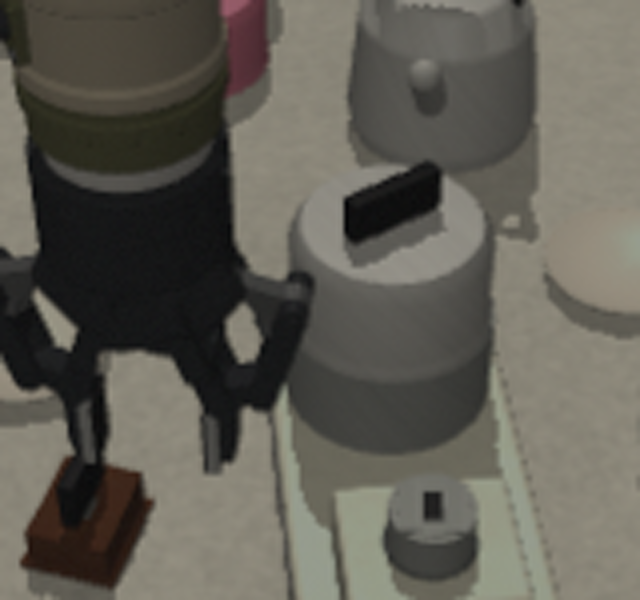

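View pics/t22.png

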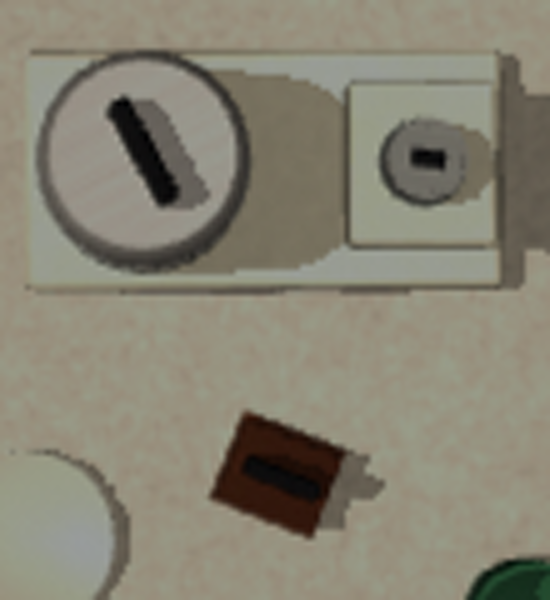

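Run:
```python
from h import *
for z in (177,179,181): fitbox([621.5,56,z],28,(64,14,30),('top','side'))
fitbox([621.5,56,179],28,(64,14,30),fixz=False)
t=np.linspace(0,2*np.pi,360)
for L in (92,94,96,98):
    q=(proj('side',np.c_[621.5+63*np.cos(t),56+63*np.sin(t),np.full(360,L)])-[240,130]+.5)*4-.5; print(L,q[:,1].max())
```

```text
top area 108 bb [312 180] [325 200]
side area 288 bb [326 171] [349 190]
fit [622.   55.3 177.   30.7] cost 0.383
top area 108 bb [312 180] [325 200]
side area 288 bb [326 171] [349 190]
fit [621.9  55.3 179.   30.7] cost 0.395
top area 108 bb [312 180] [325 200]
side area 288 bb [326 171] [349 190]
fit [621.6  54.6 181.   30.2] cost 0.422
top area 108 bb [312 180] [325 200]
side area 288 bb [326 171] [349 190]
fit [622.8  55.9 176.6  29.9] cost 0.389
92 380.7897433199271
94 378.40151135488895
96 376.00700658688925
98 373.6062051611483
```

Run:
```python
from h import *
S=cv2.imread('pics/side0.png')[:,:,::-1];T=cv2.imread('pics/top0.png')[:,:,::-1]
print(T.max(2)[248:264,334:360]); print(S.max(2)[236:268,246:278])
```

```text
[[149 146  82  41  48  50  48  49  49  48  49  48  48  47  49  47  41  37
   34  46  57  77 132 140 142 148]
 [149 123  54  44  49  49  49  48  48  48  48  49  49  49  50  48  49  42
   31  33  38  35  45  74  92 135]
 [149  85  43  49  53  48  43  45  46  46  46  45  46  46  48  48  48  49
   48  48  46  41  36  33  48  81]
 [146  70  44  51  53  27  11  18  26  29  30  29  30  30  45  45  48  49
   49  48  48  48  41  31  55  95]
 [121  54  49  52  40  12  11   8   9  19  27  27  29  30  31  31  44  46
   46  45  48  48  48  48  83  98]
 [ 80  40  49  54  30  11  13  12  13  10   6   7  19  26  29  31  31  30
   29  31  43  47  48  46  90  98]
 [ 53  42  50  52  33  19  15  12  12  11  13  12   8   9  20  26  27  29
   30  30  29  44  45  56  90  98]
 [ 41  48  50  49  49  39  26  17  14  13  13  13  12  12  11   5   7  20
   28  28  31  29  33  77  93  97]
 [ 45  49  49  48  49  49  49  38  25  22  19  15  13  14  12  13  12   8
   10  18  30  31  51  94  95  94]
 [ 48  49  49  49  49  48  49  49  50  49  40  26  18  13  13  12  13  13
   12   9  29  31  80  99  97  94]
 [ 48  49  49  49  48  48  49  49  49  48  49  49  39  25  17  15  15  14
   12   9  28  35  96 102  99  97]
 [ 51  48  48  48  49  48  49  48  48  49  48  48  48  48  38  30  24  17
   15  20  33  53  97 102 100  99]
 [ 85  66  54  49  49  49  49  49  49  49  49  49  48  48  49  49  49  38
   31  49  51  83  99 100  97  97]
 [149 130  95  68  53  49  48  49  49  48  48  49  48  49  49  48  48  49
   48  48  64  95 100 102 101 108]
 [148 149 149 131  94  75  65  55  50  48  49  49  49  49  49  47  47  48
   48  47  83  96  97 101 101 144]
 [150 149 149 149 149 149 131  92  68  55  49  49  49  50  49  49  48  48
   47  45  92  97  97 100  98 143]]
[[109 128 126 ... 133 133 134]
 [131 130 129 ... 129 130 133]
 [130 131 131 ... 129 130 131]
 ...
 [ 86  38  38 ... 133 131 131]
 [107  38  38 ... 134 132 131]
 [110  38  38 ... 133 133 133]]
```

Run:
```python
import h
from h import *
S=cv2.imread('pics/side0.png')[:,:,::-1];T=cv2.imread('pics/top0.png')[:,:,::-1]
class I: 
    camera=staticmethod(lambda n: S if n=='side' else T); camera_params=staticmethod(imaging.camera_params)
h.imaging=I
print(S.max(2)[236:266:2,250:272:1])
for tt in (18,22):
  for z in (44,48,52,58):
    for v in (('top',),('side',),('top','side')): print(tt,z,v); fitbox([434,-32,z],68,(12,48,36) if 0 else (48,12,36),v,thr=tt,rad=16)
```

```text
[[127 127 126 126 128 128 128 129 130 132 132 130 127 127 129 132 132 131
  128 127 128 129]
 [128 128 129 128 128 128 130 130 128 126 111  62  46  61  97 121 130 129
  126 128 130 131]
 [127 126 129 129 127 127 127 126 122 105  39  27  28  29  25  78 130 128
  128 128 128 129]
 [130 129 131 131 128 127 128 127 109  39  27  29  28  18  15  69 124 130
  130 131 132 133]
 [131 132 130 128 125 113  80  62  29  28  30  30  17  14  13  40  91 129
  129 129 128 128]
 [131 132 130 127 112  66  47  28  26  30  29  18  15  14  12  26  54  79
   97 104 117 120]
 [130 129 126 115  66  47  25  30  30  29  16  12  13  13  15  22  43  61
   57  57  57  57]
 [128 127 112  67  48  25  29  32  28  16  14  14  14  13  15  28  46  58
   57  57  57  57]
 [130 116  67  51  23  18  21  21  16  15  15  15  14  17  27  38  45  57
   56  57  57  57]
 [115  67  57  53  32  14  16  15  15  12  15  15  17  31  38  38  44  56
   57  57  56  57]
 [ 67  55  56  54  44  15  16  14  14  13  15  16  32  41  38  38  44  57
   57  57  55  48]
 [ 56  56  56  56  50  17  16  17  14  15  16  32  42  38  37  43  57  57
   
[... 2143 characters left out ...]
b [255 241] [265 261]
fit [431.5 -31.1  48.   70.1] cost 0.723
22 52 ('top',)
top area 63 bb [339 251] [353 259]
fit [432.1 -30.3  52.   69.4] cost 0.2
22 52 ('side',)
side area 106 bb [255 241] [265 261]
fit [431.4 -35.1  52.   77.2] cost 0.491
22 52 ('top', 'side')
top area 63 bb [339 251] [353 259]
side area 106 bb [255 241] [265 261]
fit [431.6 -31.2  52.   70.3] cost 0.727
22 58 ('top',)
top area 63 bb [339 251] [353 259]
fit [432.  -30.6  58.   68.7] cost 0.201
22 58 ('side',)
side area 106 bb [255 241] [265 261]
fit [432.  -40.5  58.   77.5] cost 0.497
22 58 ('top', 'side')
top area 63 bb [339 251] [353 259]
side area 106 bb [255 241] [265 261]
fit [432.  -31.9  58.   69.4] cost 0.771
```

Run:
```python
from h import *
def o(c,x,y,k=4): return (c[0]+(x+.5)/k-.5, c[1]+(y+.5)/k-.5)
P4=np.array([atz('top',o((290,160),*a),30) for a in [(196,330),(275,362),(250,430),(168,398)]]);print(P4.round(1),P4.mean(0))
for z in (44,48,52,56):
    p=proj('side',box([432,-31,z],70,48,12,36)); print(z,p.min(0).round(1),p.max(0).round(1))
for z in (44,48,52,56):
    p=proj('top',box([432,-31,z],70,48,12,36)); print(z,p.min(0).round(1),p.max(0).round(1))
T=cv2.imread('pics/side0.png')[236:268,244:276]; cv2.imwrite('pics/kz.png',cv2.resize(T,None,fx=16,fy=16,interpolation=cv2.INTER_NEAREST))
```

```text
[[470.5  -8.6  30. ]
 [446.3 -70.4  30. ]
 [393.3 -51.4  30. ]
 [417.4  12.7  30. ]] [431.8695209  -29.42839357  30.        ]
44 [253.8 238.2] [267.1 264.2]
48 [253.6 237.1] [267.  263.1]
52 [253.4 235.9] [266.8 262. ]
56 [253.2 234.7] [266.7 260.9]
44 [337.8 250. ] [354.2 259.7]
48 [337.8 250.1] [354.3 259.8]
52 [337.8 250.1] [354.4 259.9]
56 [337.9 250.2] [354.5 260. ]
```

View pics/kz.png

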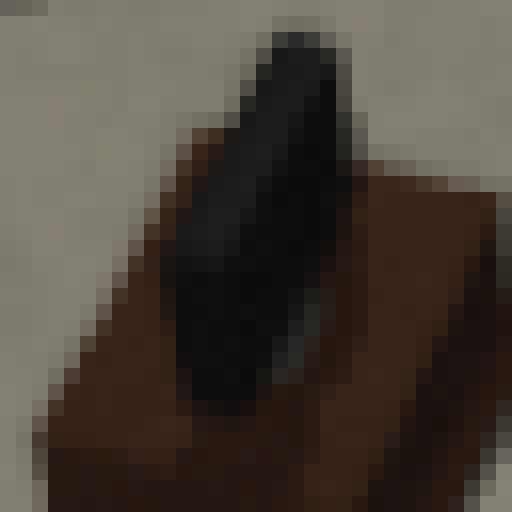

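```bash
python3 -m creep '[[5,[0,0,1],0.07],[5,[0,0,1],0.07],[5,[0,0,0],0]]' 40
python3 - <<'E'
from h import *
plan(432,-31,120,-20)
im=imaging.camera('top').max(2)
m=(im<40); yy,xx=np.mgrid[:400,:640]; m&=(np.hypot(xx-375.5,yy-191.5)<6)
w=np.where(m,60-im.astype(float),0); cx=(w*xx).sum()/w.sum();cy=(w*yy).sum()/w.sum()
A=atz('top',(cx,cy),105); print((cx,cy),A,m.sum())
C=np.cov(np.c_[xx[m],yy[m]].T,aweights=w[m]); e,v=np.linalg.eigh(C); d=v[:,1]; B=atz('top',(cx+5*d[0],cy+5*d[1]),105)-A; print(np.degrees(np.arctan2(B[1],B[0])),e)
print(im[186:198,368:384])
ims=imaging.camera('side').max(2); print(ims[246:266,336:362])
E
```

```text
t: 30.02
eef_pos: [486.0, -207.9, 241.7]
ee_rot: [-180.0, 0.2, -20.0]
contact_force: [-0.7, 0.2, -0.9]
finger_gap: 50.0
t 30.02 pos [ 486.  -207.9  241.7] rpy [-1.7996e+02  1.5000e-01 -2.0040e+01] F [-0.7  0.2 -0.9] gap 50.0
shift cm [-11.13 -14.77  12.17] rows 6 each [-1.856 -2.462  2.028] | turn rad -0.0008 rows 1 each -0.0008
(np.float64(375.4345088161209), np.float64(191.08942065491183)) [ 625.7177308  -114.49703655  105.        ] 20
83.41171341495243 [0.69941373 3.45486686]
[[ 85  81 105 108 109 110 109 110 111 112 112 112 113 112 113 115]
 [ 67 103 108 108 108 108 107 107 108 107 107 109 109 109 110 114]
 [ 90 106 107 107 104 103 105 108 108 109 109 108 109 109 107 113]
 [103 107 108 110  82  75  80  97  99  98  98 105 108 109 108 111]
 [104 107 108 110  47  17  12  13  28  32  35  99 109 108 106 112]
 [106 109 107 111  37  14  13  14  14  14  13  79 106 108  94 108]
 [104 109 109 112  49  26  25  19  17  14  13  99 109 109  92 107]
 [104 110 112 113  92  72  70  56  54  45  36 101 109 110  89 108]
 [ 98 109 110 110 112 111 112 112 113 113  93 109 112 109 107 111]
 [ 69 104 108
[... 1669 characters left out ...]
00 112 113
  113 114 117 116 116 130 154 153]
 [126  69 101 116 114 114 115 115 117 109  87  88  88  87  92 104 113 114
  114 115 116 114 104 118 153 152]
 [106  58  84 110 111 111 112 111 114 114 114 114 114 113 114 114 113 114
  114 114 115 105  93 121 152 151]
 [ 73  55  67  86  95  95  94  96 104 108 114 114 113 113 113 110 106 106
  102 104 104  87  79 122 153 151]
 [ 57  53  57  63  69  69  79  92 106 108 113 112 109 109 106 100  96  93
   81  74  71  62  69 118 152 151]
 [ 57  56  58  59  62  71  91 104 107 109 105 104  98  98 101 106 107 104
   94  71  55  52  53 101 148 152]
 [ 59  55  58  59  61  63  64  68  80  93  96 102 103 102 102  95  80  73
   58  56  54  54  54  92 139 153]]
```

```bash
python3 - <<'E'
from h import *
print(atz('side',(348.1,256.0),105), tri((375.4,191.1),(348.1,256.0)))
for yaw in (-7,-4,0):
    for n in('side','top'):
        c=[625,-115,105]; print(yaw,n,(proj(n,box(c,yaw,11,21,0))[::2]).round(1).tolist())
# barrel fit: rows edges
E
python3 -m creep '[[5,[-1.85,-2.45,1.5],0],[5,[-1.85,-2.45,1.5],0],[5,[-1.85,-2.45,1.5],0],[5,[-1.85,-2.45,2],0],[5,[-1.85,-2.45,2],0],[5,[-1.85,-2.45,2],0],[5,[0,0,2],0],[5,[0,0,0],0]]'
python3 - <<'E'
from h import *
plan(432,-31,41,-20)
snap('side','s23',(220,180,340,280),6)
E
```

```text
[ 625.81069942 -114.36506586  105.        ] (array([ 625.74309359, -114.39617482,  105.038385  ]), np.float64(0.12217773023944854))
-7 side [[345.2, 260.0], [345.2, 252.5], [350.4, 260.1], [350.2, 252.6]]
-7 top [[378.9, 193.6], [371.9, 192.7], [379.3, 190.0], [372.3, 189.0]]
-4 side [[345.5, 260.1], [344.9, 252.6], [350.7, 260.0], [350.0, 252.5]]
-4 top [[379.0, 193.4], [372.0, 192.9], [379.3, 189.8], [372.2, 189.2]]
0 side [[345.9, 260.2], [344.6, 252.7], [351.0, 259.9], [349.6, 252.4]]
0 top [[379.1, 193.2], [372.1, 193.1], [379.1, 189.5], [372.1, 189.5]]
t: 30.78
eef_pos: [430.0, -31.0, 116.1]
ee_rot: [180.0, 0.3, -19.8]
contact_force: [-0.5, -0.9, 0.5]
finger_gap: 50.2
t 30.78 pos [430.  -31.  116.1] rpy [179.98   0.27 -19.76] F [-0.5 -0.9  0.5] gap 50.2
shift cm [ 0.19 -0.07  7.51] rows 2 each [ 0.095 -0.034  3.754] | turn rad 0.0042 rows 1 each 0.0042
```

View pics/s23.png

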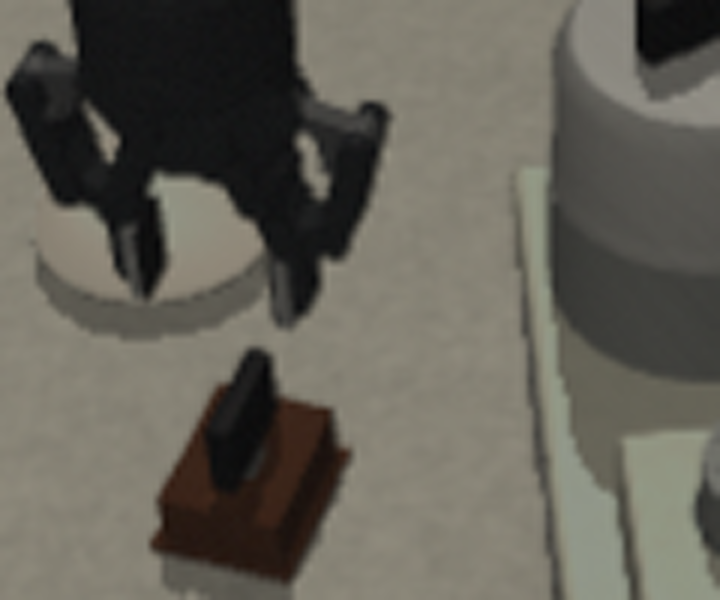

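```bash
python3 -m creep '[[5,[0.15,0,2],0],[5,[0,0,2],0],[5,[0,0,2],0],[5,[0,0,1.4],0],[5,[0,0,0],0],[5,[0,0,0],0]]'
python3 - <<'E'
from h import *
plan(432,-31,41,-20)
snap('side','s24',(220,180,340,280),6)
E
```

```text
t: 31.33
eef_pos: [435.1, -34.6, 45.4]
ee_rot: [-180.0, -0.0, -20.1]
contact_force: [0.5, 1.2, -0.0]
finger_gap: 50.1
t 31.33 pos [435.1 -34.6  45.4] rpy [-1.800e+02 -5.000e-02 -2.008e+01] F [ 0.5  1.2 -0. ] gap 50.1
shift cm [-0.41 -0.23  0.44] rows 1 each [-0.414 -0.233  0.438] | turn rad -0.0015 rows 1 each -0.0015
```

View pics/s24.png

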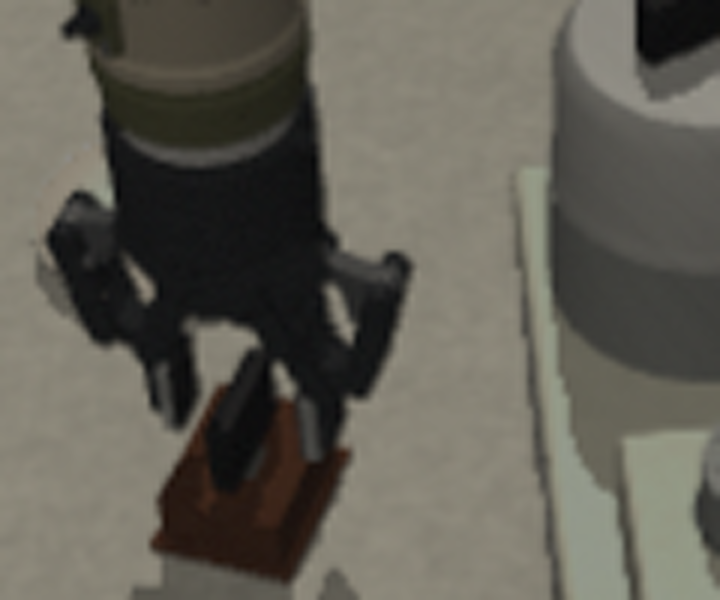

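```bash
python3 -m creep '[[5,[-0.4,-0.2,0.4],0],[5,[0,0,0],0],[5,[0,0,0],0]]'
python3 -c "
from h import *
plan(432,-31,41,-20)"
```

```text
t: 31.63
eef_pos: [431.2, -30.5, 41.1]
ee_rot: [-180.0, -0.1, -20.0]
contact_force: [0.7, -0.6, -0.2]
finger_gap: 50.0
t 31.63 pos [431.2 -30.5  41.1] rpy [-1.7999e+02 -6.0000e-02 -2.0040e+01] F [ 0.7 -0.6 -0.2] gap 50.0
shift cm [0.09 0.02 0.01] rows 1 each [0.094 0.024 0.005] | turn rad -0.0007 rows 1 each -0.0007
```

```bash
python3 -m creep '[[2.5,[0.05,0,0],0],[0.8,[0,0,0],0],[0.8,[0,0,0],0],[0.8,[0,0,0],0],[0.8,[0,0,0],0],[0.8,[0,0,0],0],[0.8,[0,0,0],0]]' 60
python3 -c "
from h import *
plan()"
python3 -m creep '[[0.8,[0,0,-0.5],0],[0.8,[0,0,-1.5],0],[0.8,[0,0,-3],0],[0.8,[0,0,-4],0],[0.8,[0,0,-4],0],[0.8,[0,0,-2],0],[0.8,[0,0,0],-0.12],[0.8,[0,0,0],-0.11]]'
python3 - <<'E'
from h import *
plan(625.7,-114.4,191,-6.6)
snap('side','s25',(220,120,340,280),4)
E
```

```text
t: 32.22
eef_pos: [431.7, -30.7, 40.7]
ee_rot: [-180.0, -0.0, -20.1]
contact_force: [-0.4, 1.1, 4.9]
finger_gap: 11.3
t 32.22 pos [431.7 -30.7  40.7] rpy [-1.7999e+02 -4.0000e-02 -2.0050e+01] F [-0.4  1.1  4.9] gap 11.3
shift cm [ 0.  0. -0.] rows 1 each [ 0.  0. -0.] | turn rad 0.0 rows 1 each 0.0
t: 32.88
eef_pos: [432.5, -30.9, 192.3]
ee_rot: [180.0, -0.2, -6.6]
contact_force: [0.2, -0.4, -1.1]
finger_gap: 10.7
t 32.88 pos [432.5 -30.9 192.3] rpy [179.97  -0.21  -6.56] F [ 0.2 -0.4 -1.1] gap 10.7
shift cm [20.15  6.08  0.13] rows 6 each [3.358 1.014 0.022] | turn rad 0.0007 rows 1 each 0.0007
```

View pics/s25.png

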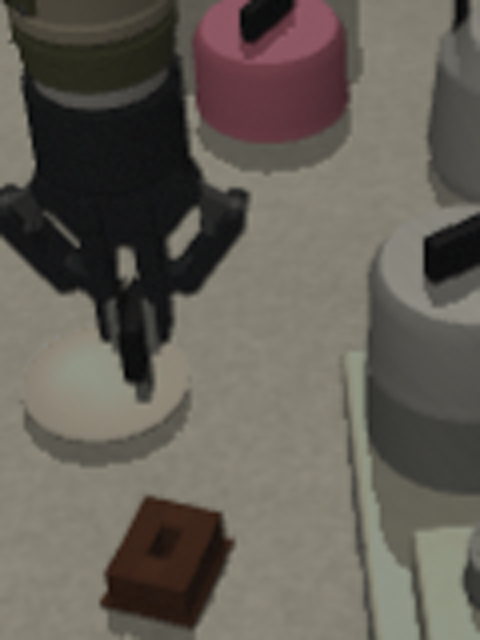

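```bash
python3 -m creep '[[0.8,[1.7,0.5,0],0],[0.8,[3.35,1.02,0],0],[0.8,[3.35,1.02,0],0],[0.8,[3.35,1.02,0],0],[0.8,[3.35,1.02,0],0],[0.8,[3.35,1.02,0],0],[0.8,[1.7,0.5,0],0],[0.8,[0,0,0],0]]'
python3 -m creep '[[0.8,[0,0,0.8],0],[0.8,[0,0,0],0],[0.8,[0,0,0],0]]'
python3 - <<'E'
from h import *
plan(625.7,-114.4,170,-6.6)
snap('side','s26',(300,160,400,280),5)
E
```

```text
t: 33.6
eef_pos: [626.9, -117.2, 188.4]
ee_rot: [180.0, 0.0, -7.1]
contact_force: [-1.7, -0.6, -1.4]
finger_gap: 10.9
t: 33.85
eef_pos: [622.4, -114.6, 181.2]
ee_rot: [-180.0, 0.2, -6.9]
contact_force: [-0.3, -0.8, -0.9]
finger_gap: 11.3
t 33.85 pos [ 622.4 -114.6  181.2] rpy [-179.96    0.18   -6.9 ] F [-0.3 -0.8 -0.9] gap 11.3
shift cm [ 0.33 -0.06  1.12] rows 1 each [ 0.325 -0.057  1.12 ] | turn rad -0.0053 rows 1 each -0.0053
```

View pics/s26.png

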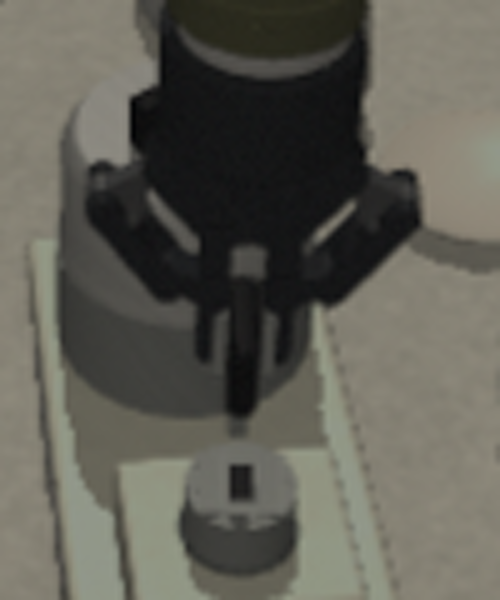

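Run:
```python
from h import *
s=r.get_obs(); p=s['eef_pos']; print(p)
f=lambda X:(proj('side',X)-[300,160]+.5)*5-.5
for h in (7,9,11):
    g=f(box([p[0],p[1],p[2]+h],-6.9,12,48,36)); b=f(box([p[0],p[1],p[2]+h-32],-6.9,8,18,28))
    print(h,'grip',g.min(0).round(1),g.max(0).round(1),'blade',b.min(0).round(1),b.max(0).round(1))
im=imaging.camera('side').max(2); print(im[232:252,340:356])
```

```text
[ 622.76628677 -114.65382048  181.94623817]
7 grip [227.4 273.8] [263.1 422.2] blade [229.7 361.8] [252.8 440.3]
9 grip [227.6 270.3] [263.4 418.9] blade [229.9 358.4] [253.  437.1]
11 grip [227.8 266.7] [263.7 415.5] blade [230.1 355.1] [253.3 433.9]
[[ 53  48  56  71  64  38  14  15  17  17  17  19  48  70  63  39]
 [ 63  62  64  70  64  38  16  14  16  14  13  22  50  71  66  54]
 [ 62  62  64  68  62  37  14  15  17  16  14  27  53  68  65  54]
 [ 62  62  62  60  55  34  15  18  15  16  15  29  49  56  56  56]
 [ 62  62  61  61  58  41  17  14  16  16  16  29  48  55  55  56]
 [ 63  62  61  61  58  41  15  17  15  16  15  31  52  56  58  67]
 [ 63  62  62  61  56  42  14  16  15  17  15  35  57  59  71  91]
 [ 63  62  61  61  57  40  15  15  16  14  17  39  66  76  92 102]
 [ 63  63  62  61  57  41  17  19  17  16  16  53  91 102 103 103]
 [ 63  63  62  61  58  44  13  17  16  15  28  69 102 102 102 103]
 [ 64  67  68  69  71  61  26  22  22  28  50  83 102 102 102 102]
 [ 77  83  87  89  94  84  47  46  46  52  78 102 103 102 101 101]
 [101 101 101 101 101  91  59  63  63  72  91 103 103 103 102 102]
 [101 102 102 101 101  91  61  63  64  80 102 102 102 103 103 102]
 [102 102 102 102 101  94  72  68  70  84 101 101 102 103 104 103]
 [102 102 102 102 102  99  93  88  89  94 103 102 102 103 104 104]
 [102 103 103 104 104 105 106 105 106 105 105 104 103 103 104 104]
 [103 104 107 108 110 110 110 110 110 109 109 108 106 104 105 110]
 [107 108 110 111 111 110 110 109 110 109 109 108 108 107 111 123]
 [109 110 109 110 113 112 110 110 110 109 109 109 108 109 109 111]]
```

```bash
python3 -m creep '[[0.8,[0.3,-0.05,1],-0.005],[0.8,[0,0,1],0],[0.8,[0,0,1],0],[0.8,[0,0,0.5],0],[0.8,[0,0,0],0],[0.8,[0,0,0],0],[0.8,[0,0,0],0]]'
python3 - <<'E'
from h import *
plan(625.7,-114.4,142,-6.6)
snap('side','s27',(300,160,400,280),5)
E
```

```text
t: 34.53
eef_pos: [627.3, -115.2, 147.5]
ee_rot: [-180.0, -0.0, -6.6]
contact_force: [-0.1, -0.5, -0.8]
finger_gap: 10.9
t 34.53 pos [ 627.3 -115.2  147.5] rpy [-1.80e+02 -1.00e-02 -6.59e+00] F [-0.1 -0.5 -0.8] gap 10.9
shift cm [-0.17 -0.06  0.55] rows 1 each [-0.167 -0.065  0.549] | turn rad 0.0002 rows 1 each 0.0002
```

View pics/s27.png

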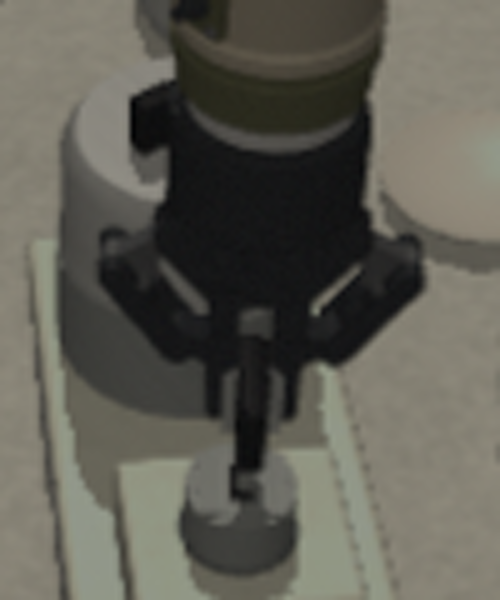

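```bash
python3 -m creep '[[0.8,[-0.15,-0.06,0.3],0],[0.8,[0,0,0],0],[0.8,[0,0,0],0],[0.8,[0,0,0],0]]'
python3 - <<'E'
from h import *
plan(625.7,-114.4,142,-6.6)
snap('side','s28',(325,220,375,280),10)
s=r.get_obs(); p=s['eef_pos']
f=lambda X:(proj('side',X)-[325,220]+.5)*10-.5
print('blade tip',f(box([p[0],p[1],p[2]-35],-6.6,8,18,0))[::2].round(0).tolist()); print('slot',f(box([625.7,-114.4,105],-6.6,11,21,0))[::2].round(0).tolist())
E
```

```text
t: 34.92
eef_pos: [625.8, -114.4, 144.5]
ee_rot: [-180.0, -0.0, -6.6]
contact_force: [-0.1, -0.2, -0.6]
finger_gap: 10.5
t 34.92 pos [ 625.8 -114.4  144.5] rpy [-1.80e+02 -1.00e-02 -6.59e+00] F [-0.1 -0.2 -0.6] gap 10.5
shift cm [-0.01 -0.    0.25] rows 1 each [-0.009 -0.003  0.252] | turn rad 0.0002 rows 1 each 0.0002
blade tip [[219.0, 383.0], [217.0, 319.0], [256.0, 384.0], [254.0, 320.0]]
slot [[210.0, 402.0], [209.0, 327.0], [262.0, 403.0], [259.0, 328.0]]
```

View pics/s28.png

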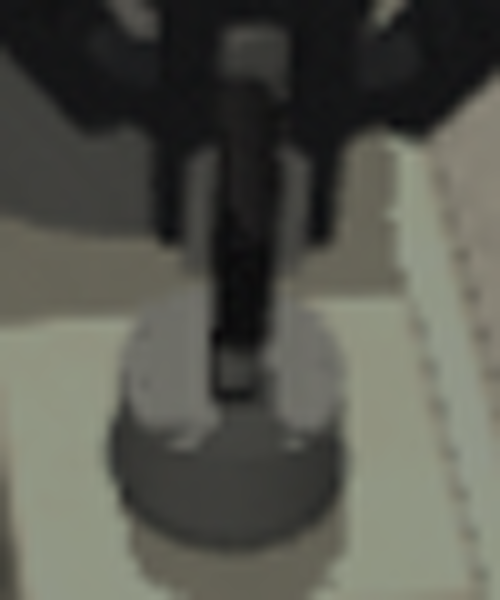

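The blade (columns 218–255, tip row ~387) sits centrally over the dark slot (210–261, to row ~402). Insert.

```bash
python3 -m creep '[[0.8,[0,0,0.4],0],[0.8,[0,0,0.4],0],[0.8,[0,0,0.4],0],[0.8,[0,0,0],0],[0.8,[0,0,0],0]]'
python3 -c "
from h import *
plan(625.7,-114.4,112,-6.6)"
```

```text
t: 35.38
eef_pos: [625.4, -114.3, 131.7]
ee_rot: [-180.0, 0.1, -6.6]
contact_force: [0.5, 0.9, -0.3]
finger_gap: 10.6
t 35.38 pos [ 625.4 -114.3  131.7] rpy [-1.7998e+02  7.0000e-02 -6.5900e+00] F [ 0.5  0.9 -0.3] gap 10.6
shift cm [0.04 0.   1.97] rows 1 each [0.036 0.004 1.971] | turn rad 0.0001 rows 1 each 0.0001
```

No force at tip z≈97, so it is in the slot. On down.

```bash
python3 -m creep '[[0.8,[0,0,0.5],0],[0.8,[0,0,0.5],0],[0.8,[0,0,0.4],0],[0.8,[0,0,0.3],0],[0.8,[0,0,0],0],[0.8,[0,0,0],0]]'
python3 -m creep '[[0.8,[0,0,0.2],0],[0.8,[0,0,0.2],0],[0.8,[0,0,0],0]]'
```

```text
t: 35.88
eef_pos: [625.5, -114.4, 115.0]
ee_rot: [-180.0, 0.0, -6.6]
contact_force: [-0.3, 0.7, -0.6]
finger_gap: 11.1
t: 36.13
eef_pos: [626.2, -114.5, 113.7]
ee_rot: [180.0, -0.1, -6.6]
contact_force: [-2.9, 1.0, 10.7]
finger_gap: 11.0
```

```bash
python3 -m creep '[[0.8,[-0.05,0,-0.05],0],[0.8,[0,0,0],0.1],[0.8,[0,0,0],0.12],[0.8,[0,0,0],0.12],[0.8,[0,0,0],0.12],[0.8,[0,0,0],0.12],[0.8,[0,0,0],0.12],[0.8,[0,0,0],0.12]]'
python3 -c "
from h import *
plan();print(r.get_obs()['torque'])"
python3 -m creep '[[0.8,[0,0,0],0.12],[0.8,[0,0,0],0.05],[0.8,[0,0,0],0.03],[0.8,[0,0,0],0.03],[0.8,[0,0,0],0],[0.8,[0,0,0],0]]'
python3 -c "
from h import *
plan();print(r.get_obs()['torque'])"
```

```text
t: 36.8
eef_pos: [625.9, -114.6, 113.8]
ee_rot: [-179.9, -0.1, -53.9]
contact_force: [-2.1, 0.1, 6.9]
finger_gap: 10.9
t 36.8 pos [ 625.9 -114.6  113.8] rpy [-1.7992e+02 -1.1000e-01 -5.3900e+01] F [-2.1  0.1  6.9] gap 10.9
shift cm [ 0.  0. -0.] rows 1 each [ 0.  0. -0.] | turn rad 0.0 rows 1 each 0.0
[0.15110074 0.52980705 0.07163563]
t: 37.3
eef_pos: [625.8, -114.5, 113.7]
ee_rot: [-179.9, -0.1, -66.8]
contact_force: [-1.9, 1.3, 6.3]
finger_gap: 11.1
t 37.3 pos [ 625.8 -114.5  113.7] rpy [-1.799e+02 -8.000e-02 -6.675e+01] F [-1.9  1.3  6.3] gap 11.1
shift cm [ 0.  0. -0.] rows 1 each [ 0.  0. -0.] | turn rad 0.0 rows 1 each 0.0
[ 0.23585906  0.56179898 -0.08847333]
```

```bash
for i in 1; do python3 -m creep '[[0.8,[0,0,0],0.04],[0.8,[0,0,0],0.04],[0.8,[0,0,0],0]]'; done
python3 -c "
from bench import r;print(r.get_obs()['torque'])"
python3 -m creep '[[0.8,[0,0,0],0.04],[0.8,[0,0,0],0.04],[0.8,[0,0,0],0]]'
python3 - <<'E'
from h import *
plan();print(r.get_obs()['torque'])
snap('side','s29',(325,200,385,280),8)
E
```

```text
t: 37.55
eef_pos: [625.8, -114.4, 113.8]
ee_rot: [-179.9, -0.1, -71.4]
contact_force: [-2.4, 1.1, 7.6]
finger_gap: 10.9
[ 0.18811309  0.5720788  -0.08330788]
t: 37.8
eef_pos: [625.8, -114.1, 113.8]
ee_rot: [-179.9, -0.0, -76.0]
contact_force: [-1.3, 1.9, 7.3]
finger_gap: 10.9
t 37.8 pos [ 625.8 -114.1  113.8] rpy [-1.7987e+02 -3.0000e-02 -7.5990e+01] F [-1.3  1.9  7.3] gap 10.9
shift cm [ 0.  0. -0.] rows 1 each [ 0.  0. -0.] | turn rad 0.0 rows 1 each 0.0
[ 0.35292939  0.50338169 -0.00601764]
```

View pics/s29.png

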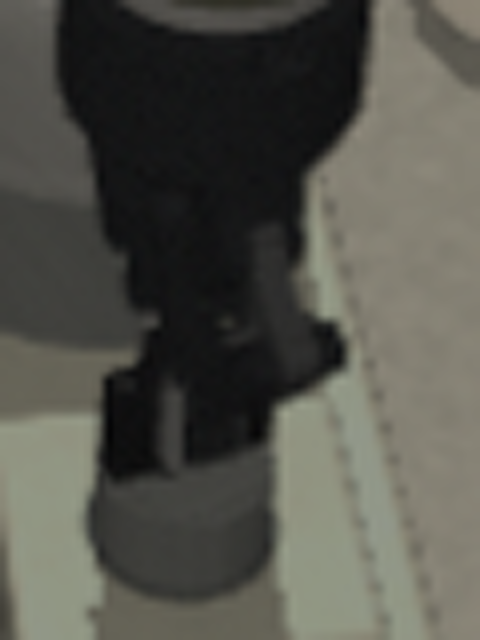

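```bash
python3 -m creep '[[0.8,[0,0,0],0.04],[0.8,[0,0,0],0.04],[0.8,[0,0,0],0]]'
python3 -c "
from bench import r;s=r.get_obs();print(s['torque'],s['joint_pos'][5],s['joint_torque'][5])"
python3 -m creep '[[0.8,[0,0,0],0.04],[0.8,[0,0,0],0.04],[0.8,[0,0,0],0]]'
python3 -c "
from bench import r;s=r.get_obs();print(s['torque'],s['joint_pos'][5],s['joint_torque'][5])"
```

```text
t: 38.1
eef_pos: [625.9, -114.1, 113.8]
ee_rot: [-179.9, -0.0, -80.5]
contact_force: [-2.1, 0.8, 7.3]
finger_gap: 10.8
[0.3857827  0.43472921 0.69360038] 152.91335801615182 1.027984544634819
t: 38.35
eef_pos: [626.2, -114.0, 113.8]
ee_rot: [-179.8, -0.0, -85.0]
contact_force: [-1.6, 2.2, 6.1]
finger_gap: 10.9
[0.38060493 0.19519144 1.21309566] 157.42509573544478 1.5855513140559196
```

The torque rose from about 0 to 1.2 N m, so the switch is at its stop. Relax slightly, release and rise.

```bash
python3 -m creep '[[0.8,[0,0,0],-0.06],[0.8,[0,0,0],0],[4,[0,0,0],0],[4,[0,0,0],0],[4,[0,0,0],0],[4,[0,0,-1],0],[4,[0,0,-3],0],[4,[0,0,-4],0]]' 20
python3 -m creep '[[4,[0,0,-4],0],[4,[3.8,0,0],0],[4,[3.8,0,0],0],[4,[3.8,0,0],0],[4,[3.8,0,0],0],[4,[0,-3,0],0],[4,[0,0,0],0]]'
python3 - <<'E'
from h import *
plan()
snap('side','s30',(290,150,420,300),4);snap('top','t30',(280,150,440,270),5)
E
```

```text
t: 39.02
eef_pos: [622.9, -113.8, 189.5]
ee_rot: [179.6, 0.2, -81.7]
contact_force: [1.2, -0.8, 0.8]
finger_gap: 40.2
t: 39.6
eef_pos: [679.4, -263.2, 229.5]
ee_rot: [-180.0, 0.1, -81.8]
contact_force: [-1.9, 1.3, -0.6]
finger_gap: 40.0
t 39.6 pos [ 679.4 -263.2  229.5] rpy [-1.7998e+02  7.0000e-02 -8.1840e+01] F [-1.9  1.3 -0.6] gap 40.0
shift cm [ 0.  0. -0.] rows 1 each [ 0.  0. -0.] | turn rad 0.0 rows 1 each 0.0
```

View pics/s30.png

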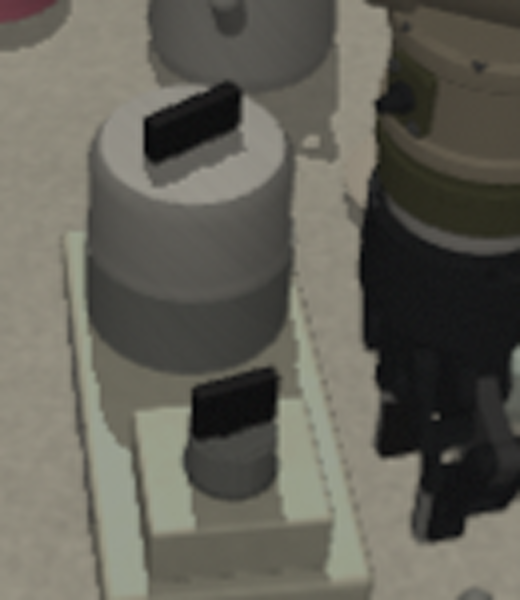

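View pics/t30.png

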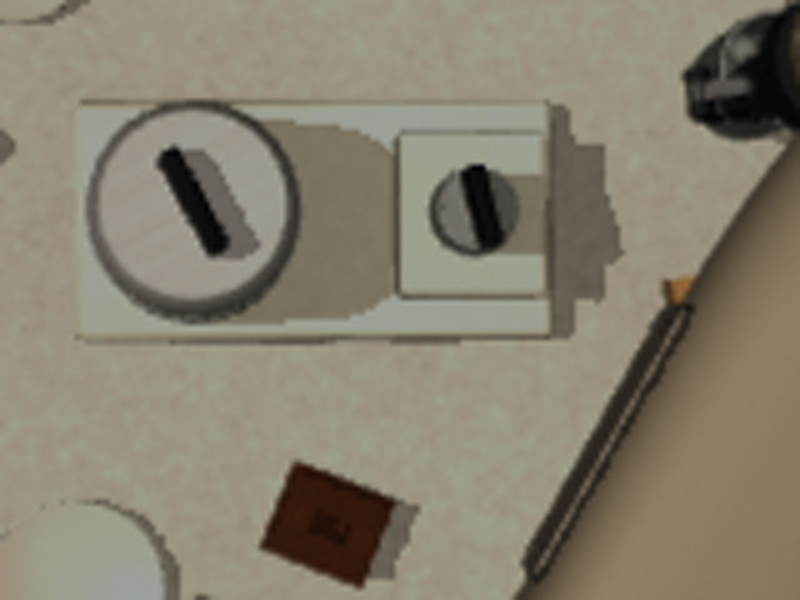

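Run:
```python
from h import *
fitbox([625.7,-114.4,123],10,(48,12,36),rad=20)
fitbox([625.7,-114.4,123],10,(48,12,36),rad=20,fixz=False)
fitbox([621.5,56,178],28,(64,14,30),fixz=False)
plan()
```

```text
top area 89 bb [372 183] [380 199]
side area 285 bb [338 242] [359 259]
fit [ 624.4 -114.6  123.    15.8] cost 0.358
top area 90 bb [372 183] [380 199]
side area 285 bb [338 242] [358 259]
fit [ 624.7 -114.5  122.1   16.1] cost 0.35
top area 108 bb [312 180] [325 200]
side area 286 bb [326 171] [349 190]
fit [622.3  55.2 176.1  29.8] cost 0.385
t 40.0 pos [ 676.7 -259.7  233.1] rpy [-1.7995e+02 -3.0000e-02 -8.1610e+01] F [ 0.2  0.1 -0.4] gap 40.2
shift cm [ 0.  0. -0.] rows 1 each [ 0.  0. -0.] | turn rad 0.0 rows 1 each 0.0
```

```bash
python3 -c "
from bench import r
print(r.hand_in())"
```

```text
the job is handed in; nothing more can be done
None
```

I did all the steps in order and handed the job in at about 40 s of the 210 s allowed; the hand-in reports no verdict.

- **Sticks:** only two were in the drying block. Both now stand upright in opposite wells, and the side picture shows them equally proud of the rim.
- **Cover:** it was knocked aside during the stick moves, so I measured it again before gripping. I set it on the thread with its bar along the long front, then turned it anticlockwise until it dropped; the bar was then at z ≈ 180.5 mm. I then screwed it about 150° clockwise. Two last checks put the bar at z ≈ 176–177 mm, against 177 for fully home, and within about 1 mm sideways of my estimate of the neck's centre.
- **Key:** it is fully in. The last fit puts the grip 17–18 mm above the slot mouth, and about 1 mm off sideways. I turned it clockwise until the torque rose to 1.2 N m at the stop. The key now stands about 74–79° clockwise. With about 10° of blade play in the slot, the barrel is at 64° (1.1 rad) or more.
- **Surroundings:** the gripper is clear of everything, and I noticed no bystander moved, though I did not re-measure them.

Checks that disagreed or were weak:
- When the cover was first pressed down on the thread, the gripper reading put it about 2–3 mm high. The side picture after release put it at the expected height.
- The key's angle differed by about 5° between reading it by eye from the top picture and the fit. The switch angle is worked out from that and the stop torque, not read directly.

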